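Put the round jars back on their own saucers

TASK

The round glass jars have wandered off their saucers. Put the ribbed squeezer top back on its white cup, then see that each round jar stands upright in the middle of the saucer of its own size: small on small, medium on medium, large on large. Set everything down gently, and leave the square jars, the cup and the saucers where they stand.

Things in the scene. Friction and masses are not known exactly. Their poses are not given: they have to be found in the camera images.
- reamer: Top of the white plastic citrus squeezer (60 g). From its underside up: tapered spigot, 48 mm across at 0, 56 at 8 mm; flat round plate, 80 mm across, 8 to 13 mm; upright ribbed dome, 13 to 54 mm, straight-sided (39 mm across, 41 over the ribs) up to 37 mm, then rounded. Starts on the small saucer. Grasp the dome from above. Origin: centre of its underside; z up along its axis.
- cup: Bottom of the squeezer: white plastic open cup, loose, 55 mm high, at the rim 72 mm across outside and 65 inside; a loop handle reaches 54 mm from the axis on its +y side. The reamer's spigot drops into its mouth until the plate rests on the rim: the reamer's origin is then 47 mm above the cup's. Origin: centre of its underside; z up along its axis.
- jar_small: The smallest of three round lidded jars: clear glass with a flat round steel lid (top 16 mm), 40 mm in diameter (glass 2 mm less), 60 mm high, about 100 g. At the start it stands on the medium saucer. Origin: centre of its underside; z up along its axis. Grasp across it from above.
- jar_medium: The middle one of three round lidded jars: clear glass with a flat round steel lid (top 16 mm), 52 mm in diameter (glass 2 mm less), 78 mm high, about 200 g. At the start it stands on the large saucer. Origin: centre of its underside; z up along its axis. Grasp across it from above.
- jar_large: The largest of three round lidded jars: clear glass with a flat round steel lid (top 16 mm), 64 mm in diameter (glass 2 mm less), 98 mm high, about 340 g. At the start it stands on the bare sideboard top. Origin: centre of its underside; z up along its axis. Grasp across it from above.
- saucer_small: The smallest of three white ceramic saucers, loose: 104 mm across its rim, rim 10 mm high, flat inside floor 5 mm above the sideboard top and about 74 mm across. The reamer stands on it at the start. Origin: centre of its underside; z up along its axis.
- saucer_medium: The middle one of three white ceramic saucers, loose: 127 mm across its rim, rim 10 mm high, flat inside floor 5 mm above the sideboard top and about 97 mm across. The small round jar stands on it at the start. Origin: centre of its underside; z up along its axis.
- saucer_large: The largest of three white ceramic saucers, loose: 150 mm across its rim, rim 10 mm high, flat inside floor 5 mm above the sideboard top and about 120 mm across. The medium round jar stands on it at the start. Origin: centre of its underside; z up along its axis.
- square_jar_a: Smaller square lidded jar, glass with a square steel lid, 46 x 46 mm and 68 mm high. To be left alone. Origin: centre of its underside; z up along its axis.
- square_jar_b: Larger square lidded jar, glass with a square steel lid, 56 x 56 mm and 88 mm high. To be left alone. Origin: centre of its underside; z up along its axis.
There are look-alikes about, which are no part of the job. Leave any purple or red look-alike of the reamer alone.

How it is judged:
By the outcome, as a careful person would: the job done as asked, in the order asked, and still so for the second after the job is handed in, with the robot touching nothing.
It also fails if it takes over 120 s, if anything falls off the work surface, if the arm or the gripper's body presses on something with over 40 N, if the wrist force passes 120 N, or if a joint passes its speed limit or range.

ROBOT

A 6-joint arm with a two-finger parallel gripper is mounted at the origin on the work surface. World frame = base frame: x ahead of the robot, y to its left, z up, the work surface at z = 0. Lengths are in m, angles in degrees, forces in N, time in s.
With the tool pointing down it reaches from about 0.375 to 0.9 m from the base axis. Payload 3.1 kg.
Tool frame: the origin (TCP) lies on the centre line of the jaws, within the pads' length; the fingertips stand 8 mm ahead of it and the grasp point (between the pads) lies 11 mm behind it; z points along the fingers, y is the line along which they close (so a half turn about z gives the same grasp; the last joint's range is limited). The gripper opens to 85 mm and grips with 20 to 120 N. Pads are 22 mm wide; open, the fingers measure 114 mm over their backs; the gripper's body (76 mm by 85 mm) begins 54 mm behind the grasp point. The pads swing forward as they close: fully open they stand 13 mm farther back than shut.
Start: joints at [-77.435, 30.224, 82.088, -0, 67.689, -10.227], TCP at [0.242, -0.576, 0.239] pointing down, gripper open.
Joint ranges: [-176.69, 176.69], [-43.24, 126.21], [12.49, 139.97], [-82, 262], [0, 151.66], [-163.58, 163.58]. Speed limits (degrees/s): [159.86, 159.86, 180, 180, 180, 180].

INTERFACE

Orientations are given as a 3x3 rotation matrix whose columns are the frame's x, y, z axes.
In Python, from workcell import r gives the robot as it stands. The module is installed in compiled form; this text tells all that it offers.
- The arm moves only by the tool step_arm, never from a script. Its argument "commands" is a list of rows, each an object of numbers: "tx", "ty", "tz": the shift along the tool's x, y, z each as a share of 0.025 m, from -1 to 1; "ax", "ay", "az": the turn, a rotation vector about the tool's x, y, z each as a share of 0.15 rad, from -1 to 1. In form: [{"tx": .., "ty": .., "tz": .., "ax": .., "ay": .., "az": ..}, ...]. A call has 1 to 8 rows; each row shifts and turns the commanded pose from where the row before left it, along the tool's axes as they then stand; what a row does not reach is not made up. A row lasts 1/8 s, in which the tool goes at most 62.5 mm and 10.7 degrees, less where a joint would pass 70% of its speed; a pose out of reach is approached as far as the arm can. A call with a number of a shift or a turn outside -1 to 1 is refused whole. A call with a gripper value outside its range is refused whole. "fingers" is the finger opening in mm, from 0 to 85.4, set as the call begins (left out, the last holds). The fingers move at their own pace and stop on an object; the grip force is fixed at half the most. Time passes only in rows, so rows that do not move let the fingers close. It gives the time, the measured TCP pose, the force, the opening and the grip force at its end, in the units of the state.
- r.read_state(): the state, without advancing time (a new reading comes with each control period).
- r.camera(name): name is "scene" or "top"; returns the picture (420x560x3 uint8, red, green, blue); there is no depth.
- r.camera_model(name): a dict with "vfov" (degrees; the focal length in pixels is half the picture's height over the tangent of half this angle, whatever the lens; pixels are square), "cx", "cy" (the principal point, pixels), "dist" ([k1, k2, p1, p2, k3] as OpenCV has them; the pictures are not rectified), "R" (3x3) and "t" (3): a world point X has camera coordinates R X + t. Camera axes: x right, y down, z forward; pixel columns grow to the right and rows downward; lengths in m; the calibration is good to about 2 mm. A picture is of the moment at which its call begins. camera_model takes no time and is no camera call.
- r.job_done(): hands the job in; it is judged then, once.
The state is a dict: "time_s": time; "qpos": joint angles; "joint_vel": joint speeds; "joint_torque": joint torques, N m; "position": TCP position; "ee_rot": TCP orientation; "wrist_force": force on the tool from outside, world axes, zero at the start; "moment": the same for the moment, N m; "grip_width": opening from 0.0 (shut) to 1.0 (fully open); "grip_force": force on a finger pad.
Only numpy, scipy, OpenCV 4.12 (cv2) and the standard library are available. Lean on these libraries where they do the work, as an engineer would, in place of code of your own. Each camera call takes 0.05 s, during which the arm holds its last target. There are 200 camera calls.

## Working session

There is one attempt and no reset: what is moved stays moved. The work goes in short steps, Python scripts to look and compute and a tool call to move; the robot and the scene stay as the last step left them, time stands still between calls to the robot, and variables do not carry over. Pictures are saved under pics/ and viewed, at most 14 in all, crops included, and the job is handed in when it is done.

Besides the shell and the picture viewer there is one more tool, called as name(argument=value, ...), one argument or row to a line, values as JSON. step_arm: Moves the arm, as the interface text tells. Shift numbers are shares of 0.025 m and turn numbers shares of 0.15 rad, none past 1 either way. Its arguments: {"type":"object","properties":{"commands":{"type":"array"},"fingers":{"type":"number"}},"required":["commands"]}

```bash
mkdir -p pics; cat > h.py <<'E'
import numpy as np, cv2
from workcell import r
def cam(n):
    m=r.camera_model(n); f=210/np.tan(np.radians(m["vfov"])/2)
    K=np.array([[f,0,m["cx"]],[0,f,m["cy"]],[0,0,1.]])
    return K,np.array(m["dist"],float),np.array(m["R"],float),np.array(m["t"],float)
def ray(n,uv,z):
    "pixels (N,2) -> world points on plane z"
    K,d,R,t=cam(n)
    p=cv2.undistortPoints(np.array(uv,float).reshape(-1,1,2),K,d).reshape(-1,2)
    D=np.c_[p,np.ones(len(p))]@R; C=-R.T@t
    return C+D*((z-C[2])/D[:,2])[:,None]
def proj(n,X):
    K,d,R,t=cam(n)
    return cv2.projectPoints(np.array(X,float).reshape(-1,1,3),cv2.Rodrigues(R)[0],t,K,d)[0].reshape(-1,2)
def snap(n,f=None):
    im=cv2.cvtColor(r.camera(n),cv2.COLOR_RGB2BGR)
    if f: cv2.imwrite("pics/"+f,im)
    return im
E
python3 - <<'E'
from h import *
snap("top","top0.png"); snap("scene","scene0.png")
for n in("top","scene"):
    K,d,R,t=cam(n); print(n,K[0,0],-R.T@t,d)
s=r.read_state(); print(s)
E
```

```text
top 526.399545926147 [0.45465555 0.04255165 1.20785788] [-0.10321544  0.          0.          0.          0.        ]
scene 425.89948117355107 [ 1.3183863  -0.20167918  0.68950278] [-0.09333368  0.          0.          0.          0.        ]
{'time_s': 0.1, 'qpos': array([-7.74347925e+01,  3.02747950e+01,  8.21503091e+01, -1.03169954e-03,
        6.76919160e+01, -1.02278984e+01]), 'joint_vel': array([ 0.0829753 , -0.10197414, -0.16584329, -0.07708674,  0.01047773,
        0.06529765]), 'joint_torque': array([-2.96401422e-04, -4.43303883e+01, -1.78586304e+01, -2.00598943e-04,
        3.82524566e-03,  2.83288648e-05]), 'position': array([ 0.24200029, -0.57553956,  0.23841207]), 'ee_rot': array([[ 9.21907198e-01,  3.87410515e-01, -4.60582221e-04],
       [ 3.87410634e-01, -9.21905115e-01,  1.98984512e-03],
       [ 3.46273816e-04, -2.01288699e-03, -9.99997914e-01]]), 'wrist_force': array([0.436763  , 0.12122918, 0.15889306]), 'moment': array([-0.01650596,  0.04753514,  0.00414866]), 'grip_force': 0.0, 'grip_width': 1.0000515535171501}
```

View pics/top0.png

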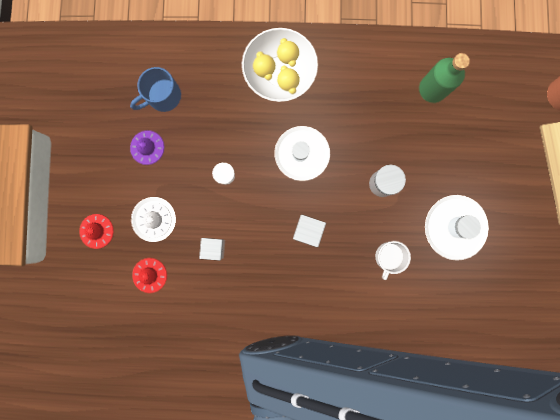

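View pics/scene0.png

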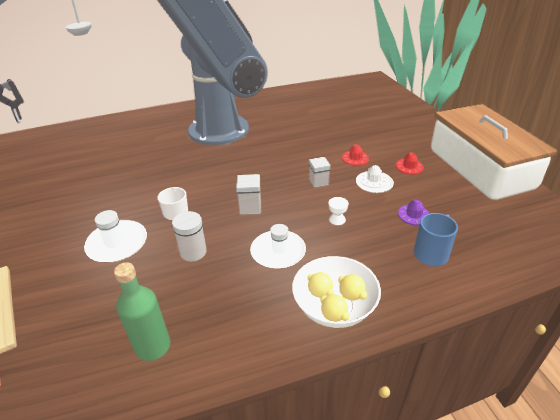

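The top view shows the white reamer on the small saucer at (153,219). The small jar is on the medium saucer at (301,151), the medium jar on the large saucer at (467,227), and the large jar on bare wood at (388,180). The cup is at (393,257) with its handle at (386,275). The square jars are at (211,249) and (309,231).

Things that could be taken for the reamer: red (96,231), red (149,275), purple (147,148) and the white egg cup (223,173). I choose the white ribbed dome at (153,219).

```bash
python3 - <<'E'
from h import *
im=cv2.imread("pics/top0.png")
def c(x,y,w=66,h=66,k=4): return cv2.resize(im[y-h//2:y+h//2,x-w//2:x+w//2],None,fx=k,fy=k,interpolation=cv2.INTER_CUBIC)
cv2.imwrite("pics/crop0.png",np.vstack([np.hstack([c(153,219),c(302,153),c(388,180)]),np.hstack([c(393,257),c(457,227),c(309,231)])]))
E
```

```text
(no output)
```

View pics/crop0.png

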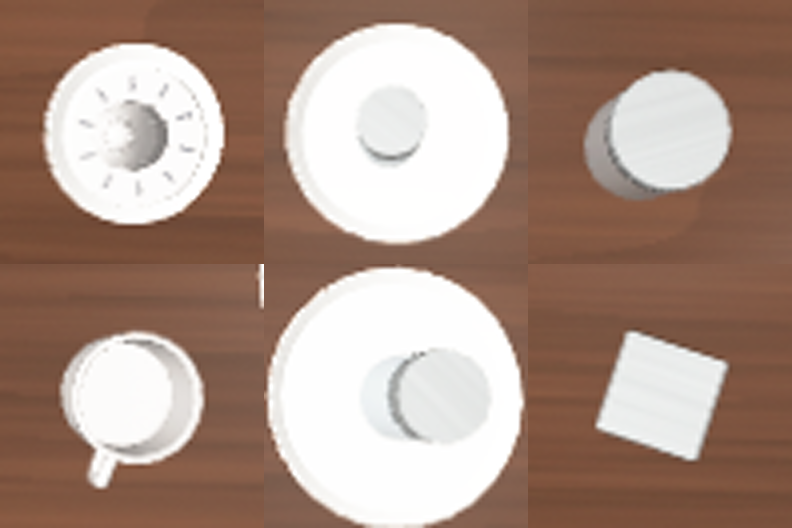

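The crops confirm the choice: the top-left one is a white ribbed dome on its plate and saucer. Jar lids, the cup rim and the saucer rims are all clearly outlined, so I'll measure them next.

```bash
cat >> h.py <<'E'
from scipy.optimize import least_squares
def circ(P,rad=None):
    P=P[:,:2]; c0=P.mean(0)
    f=lambda q:np.hypot(*(P-q[:2]).T)-(q[2] if rad is None else rad)
    s=least_squares(f,[*c0,np.hypot(*(P-c0).T).mean()],loss="soft_l1",f_scale=.001); return s.x.round(4),np.sqrt((s.fun**2).mean()).round(5)
def blob(mask,uv,rad):
    "hull-contour of largest blob in disc about uv"
    m=np.zeros(mask.shape,np.uint8); cv2.circle(m,uv,rad,1,-1); m&=mask.astype(np.uint8)
    cs=cv2.findContours(m,cv2.RETR_EXTERNAL,cv2.CHAIN_APPROX_NONE)[0]
    return max(cs,key=cv2.contourArea)[:,0,:].astype(float)
E
python3 - <<'E'
from h import *
im=cv2.imread("pics/top0.png"); hsv=cv2.cvtColor(im,cv2.COLOR_BGR2HSV)
notwood=(hsv[...,1]<60)&(hsv[...,2]>120)
for n,uv,rad in(("s",(153,219),30),("m",(302,153),35),("l",(457,227),40)):
    print("saucer",n,circ(ray("top",blob(notwood,uv,rad),.010)))
for p in((301,151),(301,146),(467,227),(388,178),(391,257),(320,165),(405,257),(398,265)): print(p,im[p[1],p[0]],end=" ")
gray=(im.min(2)>195)&(im.max(2)<247)&(hsv[...,1]<30)
for n,uv,rad,z in(("js",(301,151),11,.065),("jm",(467,227),14,.083),("jl",(391,178),20,.098)):
    print("\n",n,circ(ray("top",blob(gray,uv,rad),z)),end="")
print()
# reamer slots/dome
d=(im.min(2)<232)&(hsv[...,1]<60)
ys,xs=np.nonzero(d); q=np.c_[xs,ys]; 
rr=np.hypot(*(q-[154,219.5]).T)
sl=q[(rr>9.5)&(rr<15)]; P=ray("top",sl,.018); print("slots",len(sl),circ(P))
print(im[219,138:176].min(1)); print(im[203:238,154].min(1))
print("cup row", im[257,372:414].min(1))
E
```

```text
saucer s (array([0.4786, 0.3418, 0.0511]), np.float64(0.00063))
saucer m (array([0.6384, 0.0042, 0.063 ]), np.float64(0.00062))
saucer l (array([ 0.4767, -0.3552,  0.0742]), np.float64(0.00065))
(301, 151) [237 238 236] (301, 146) [235 236 234] (467, 227) [235 236 235] (388, 178) [225 226 225] (391, 257) [250 251 252] (320, 165) [254 254 255] (405, 257) [221 224 228] (398, 265) [245 247 249] 
 js (array([0.6339, 0.0089, 0.0203]), np.float64(0.00154))
 jm (array([ 0.4765, -0.3541,  0.0272]), np.float64(0.00299))
 jl (array([ 0.5739, -0.1819,  0.0303]), np.float64(0.00053))
slots 47 (array([0.4776, 0.3373, 0.0295]), np.float64(0.00286))
[252 252 252 252 251 251 252 246 238 254 254 252 249 241 214 187 177 168
 160 157 155 138 128 127 250 252 252 252 252 251 251 251 252 237 255 255
 254 244]
[252 251 250 250 248 249 252 252 210 192 187 183 181 180 177 175 177 171
 170 172 170 166 163 159 144 173 252 251 224 209 210 218 248 251 249]
cup row [ 61  62  61 127 203 205 249 242 250 250 250 250 250 250 250 250 250 250
 251 250 250 251 251 251 251 251 251 251 251 251 245 217 221 221 221 220
 235 247 206  73  74  74]
```

```bash
python3 - <<'E'
from h import *
im=cv2.imread("pics/top0.png"); hsv=cv2.cvtColor(im,cv2.COLOR_BGR2HSV)
g=im.min(2)
for n,uv,rad,z,lo,R in(("js",(301,151),11,.065,231,.0195),("jm",(467,227),14,.083,226,.0255)):
    b=blob((g>lo-3)&(g<246),uv,rad); P=ray("top",b,z)
    c,e=circ(P,R)
    print(n,c[:2],e,b.min(0),b.max(0)); 
# jar tops by outer side away from camera: jm right edge
print(g[227,440:486]); print(g[134:168,301]); print(g[151,286:316])
# cup rim
nw=(hsv[...,1]<60)&(hsv[...,2]>120)
b=blob(nw,(393,257),24); a=b-[393,257]
sel=b[(a[:,0]>-2)&(a[:,1]<14)|(a[:,0]>3)]; print("cup",circ(ray("top",sel,.055)),circ(ray("top",sel,.055),.0355))
bh=cv2.morphologyEx(g,cv2.MORPH_BLACKHAT,np.ones((5,5),np.uint8))
ys,xs=np.nonzero(bh>10); q=np.c_[xs,ys].astype(float); rr=np.hypot(*(q-[154,219.5]).T); s=(rr>10)&(rr<16)
print("slots",s.sum(),circ(ray("top",q[s],.018)))
print("dome x", ray("top",[[154,219.5]],.03)[0],"y edge",ray("top",[[161.5,219.5]],.018)[0])
for nm,uv in(("sqA",(211,249)),("sqB",(309,231))):
    b=blob(nw,uv,24); print(nm,ray("top",[cv2.minAreaRect(b.astype(np.float32))[0]],.075)[0], cv2.minAreaRect(b.astype(np.float32)))
# handle
print("handle",ray("top",[[386,276]],.045)[0])
for nm,uv in(("red",(149,275)),("pur",(147,148)),("egg",(223,173))): print(nm,ray("top",[uv],.04)[0])
E
```

```text
js [0.6378 0.0089] 0.00173 [292. 141.] [309. 157.]
jm [ 0.477  -0.3587] 0.0013 [458. 215.] [480. 238.]
[254 254 254 254 254 254 254 252 240 239 239 240 240 240 227 164 166 195
 228 232 233 232 231 230 230 233 235 235 233 231 230 229 229 229 228 229
 230 230 228 227 234 253 254 254 255 255]
[254 254 254 254 254 254 254 245 235 234 235 234 234 233 234 235 236 236
 236 236 238 238 237 237 222 127 205 223 254 254 254 254 254 254]
[254 254 254 254 254 250 236 235 236 237 237 238 236 236 236 236 236 235
 235 234 233 233 236 235 251 254 254 254 254 254]
cup (array([ 0.4075, -0.2023,  0.035 ]), np.float64(0.00055)) (array([ 0.4073, -0.2018,  0.0257]), np.float64(0.00059))
slots 68 (array([0.4766, 0.3382, 0.03  ]), np.float64(0.00268))
dome x [0.47687914 0.33420725 0.03      ] y edge [0.47755126 0.31988151 0.018     ]
sqA [0.41628074 0.19846248 0.075     ] ((210.25411987304688, 248.70494079589844), (21.81911277770996, 21.27589988708496), 5.19442892074585)
sqB [ 0.46076758 -0.01304954  0.075     ] ((309.0000305175781, 230.50001525878906), (26.87936019897461, 26.246904373168945), 18.434947967529297)
handle [ 0.36453139 -0.18690049  0.045     ]
red [0.35269908 0.33894957 0.04      ]
pur [0.63746036 0.3540531  0.04      ]
egg [0.5844563  0.17994676 0.04      ]
```

```bash
python3 - <<'E'
from h import *
print("js",ray("top",[[300.6,149.7]],.065)); print("jm",ray("top",[[468.8,226.5]],.083)); print(ray("top",[[480.7,226.5],[456.8,226.5]],.083))
# verify: project axis-top circle predictions in scene view
im=cv2.imread("pics/scene0.png")
th=np.linspace(0,2*np.pi,60)
def ring(x,y,z,R): return np.c_[x+R*np.cos(th),y+R*np.sin(th),0*th+z]
im=cv2.resize(im,None,fx=3,fy=3,interpolation=cv2.INTER_CUBIC)
for a in((.6365,.0087,.065,.02),(.477,-.358,.083,.026),(.5739,-.1819,.098,.032),(.4075,-.2023,.055,.036),(.4773,.3385,.018,.04),(.4773,.3385,.042,.02),(.4786,.3418,.01,.052),(.6384,.0042,.01,.0635),(.4767,-.3552,.01,.075)):
    cv2.polylines(im,[(proj("scene",ring(*a))*3+1).astype(int)],True,(0,0,255),1)
o=np.hstack([im[570:810,220:640],im[620:800,720:940].copy() if 0 else cv2.copyMakeBorder(im[660:800,720:940],0,100,0,0,cv2.BORDER_CONSTANT)])
o2=cv2.resize(im[480:580,1040:1200],(640,400))[:340]
cv2.imwrite("pics/chk.png",np.vstack([o,o2]))
E
```

```text
js [[0.63690073 0.00861567 0.065     ]]
jm [[ 0.47715195 -0.35819042  0.083     ]]
[[ 0.47771735 -0.38461761  0.083     ]
 [ 0.47657916 -0.33168007  0.083     ]]
```

View pics/chk.png

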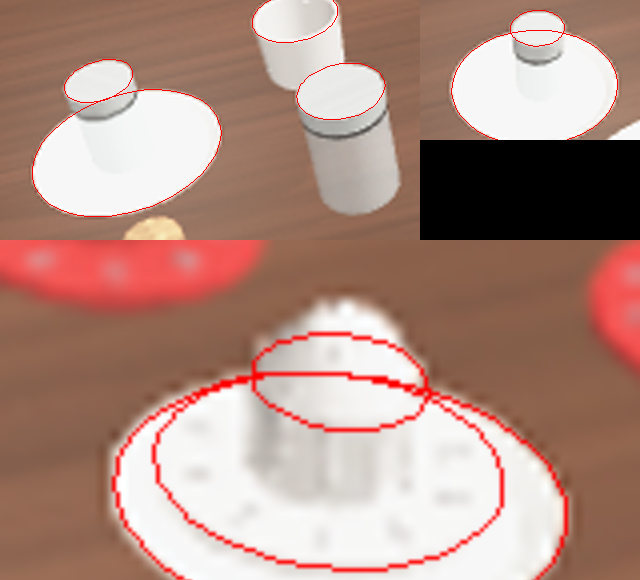

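The projected rings agree in both views; the dome is about 1 mm off. Now I move: first I square the tool to the world axes, then go to the reamer.

step_arm(
  commands=[
    {"az": 1},
    {"az": 1},
    {"az": 0.65},
    {"tx": 0.4, "ty": -1},
    {"tx": 0.4, "ty": -1},
    {"tx": 0.4, "ty": -1},
    {"tx": 0.4, "ty": -1},
    {"tx": 0.4, "ty": -1},
  ],
  fingers=85,
)

```text
schema error: expected keys tx, ty, tz, ax, ay, az
```

step_arm(
  commands=[
    {"tx": 0.4, "ty": -1},
    {"tx": 0.4, "ty": -1},
    {"tx": 0.4, "ty": -1},
    {"tx": 0.4, "ty": -1},
    {"tx": 0.4, "ty": -1},
    {"tx": 0.4, "ty": -1},
    {"tx": 0.4, "ty": -1},
    {"tx": 0.4, "ty": -1},
  ],
)

```text
schema error: expected keys tx, ty, tz, ax, ay, az
```

step_arm(
  commands=[
    {"tx": 0.3, "ty": -1},
    {"tx": 0.3, "ty": -1},
    {"tx": 0.3, "ty": -1},
    {"tx": 0.3, "ty": -1},
    {"tx": 0.3, "ty": -1},
    {"tx": 0.3, "ty": -1},
    {"tx": 0.3, "ty": -1},
    {"tx": 0.3, "ty": -1},
  ],
)

```text
schema error: expected keys tx, ty, tz, ax, ay, az
```

step_arm(
  commands=[
    {"tx": 0, "ty": 0, "tz": 0, "ax": 0, "ay": 0, "az": 1},
    {"tx": 0, "ty": 0, "tz": 0, "ax": 0, "ay": 0, "az": 1},
    {"tx": 0, "ty": 0, "tz": 0, "ax": 0, "ay": 0, "az": 0.65},
    {"tx": 0.4, "ty": -1, "tz": 0, "ax": 0, "ay": 0, "az": 0},
    {"tx": 0.4, "ty": -1, "tz": 0, "ax": 0, "ay": 0, "az": 0},
    {"tx": 0.4, "ty": -1, "tz": 0, "ax": 0, "ay": 0, "az": 0},
    {"tx": 0.4, "ty": -1, "tz": 0, "ax": 0, "ay": 0, "az": 0},
    {"tx": 0.4, "ty": -1, "tz": 0, "ax": 0, "ay": 0, "az": 0},
  ],
  fingers=85,
)

```text
time_s: 1.1
position: [0.2923, -0.45, 0.2389]
ee_rot: [[1.0, 0.0, -0.0], [0.0, -1.0, 0.001], [-0.0, -0.001, -1.0]]
wrist_force: [0.5, -0.5, 0.1]
grip_width: 0.996
grip_force: 0.0
```

step_arm(
  commands=[
    {"tx": 0.4, "ty": -1, "tz": 0, "ax": 0, "ay": 0, "az": 0},
    {"tx": 0.4, "ty": -1, "tz": 0, "ax": 0, "ay": 0, "az": 0},
    {"tx": 0.4, "ty": -1, "tz": 0, "ax": 0, "ay": 0, "az": 0},
    {"tx": 0.4, "ty": -1, "tz": 0, "ax": 0, "ay": 0, "az": 0},
    {"tx": 0.4, "ty": -1, "tz": 0, "ax": 0, "ay": 0, "az": 0},
    {"tx": 0.4, "ty": -1, "tz": 0, "ax": 0, "ay": 0, "az": 0},
    {"tx": 0.4, "ty": -1, "tz": 0, "ax": 0, "ay": 0, "az": 0},
    {"tx": 0.4, "ty": -1, "tz": 0, "ax": 0, "ay": 0, "az": 0},
  ],
)

```text
time_s: 2.1
position: [0.3723, -0.2498, 0.2392]
ee_rot: [[1.0, 0.0, -0.0], [0.0, -1.0, 0.0], [-0.0, -0.0, -1.0]]
wrist_force: [0.0, 0.6, 0.9]
grip_width: 0.993
grip_force: 0.0
```

step_arm(
  commands=[
    {"tx": 0.4, "ty": -1, "tz": 0, "ax": 0, "ay": 0, "az": 0},
    {"tx": 0.4, "ty": -1, "tz": 0, "ax": 0, "ay": 0, "az": 0},
    {"tx": 0.4, "ty": -1, "tz": 0, "ax": 0, "ay": 0, "az": 0},
    {"tx": 0.4, "ty": -1, "tz": 0, "ax": 0, "ay": 0, "az": 0},
    {"tx": 0.4, "ty": -1, "tz": 0, "ax": 0, "ay": 0, "az": 0},
    {"tx": 0.4, "ty": -1, "tz": 0, "ax": 0, "ay": 0, "az": 0},
    {"tx": 0.4, "ty": -1, "tz": 0, "ax": 0, "ay": 0, "az": 0},
    {"tx": 0.4, "ty": -1, "tz": 0, "ax": 0, "ay": 0, "az": 0},
  ],
)

```text
time_s: 3.1
position: [0.452, -0.0499, 0.2392]
ee_rot: [[1.0, 0.0, -0.0], [0.0, -1.0, 0.0], [-0.0, -0.0, -1.0]]
wrist_force: [0.3, 0.7, 0.1]
grip_width: 0.998
grip_force: 0.0
```

step_arm(
  commands=[
    {"tx": 0.2, "ty": -1, "tz": 0, "ax": 0, "ay": 0, "az": 0},
    {"tx": 0.2, "ty": -1, "tz": 0, "ax": 0, "ay": 0, "az": 0},
    {"tx": 0.2, "ty": -1, "tz": 0, "ax": 0, "ay": 0, "az": 0},
    {"tx": 0.2, "ty": -1, "tz": 0, "ax": 0, "ay": 0, "az": 0},
    {"tx": 0.2, "ty": -1, "tz": 0, "ax": 0, "ay": 0, "az": 0},
    {"tx": 0, "ty": -1, "tz": 0, "ax": 0, "ay": 0, "az": 0},
    {"tx": 0, "ty": -1, "tz": 0, "ax": 0, "ay": 0, "az": 0},
    {"tx": 0, "ty": -1, "tz": 0, "ax": 0, "ay": 0, "az": 0},
  ],
)

```text
time_s: 4.1
position: [0.4764, 0.15, 0.2392]
ee_rot: [[1.0, 0.0, -0.0], [0.0, -1.0, -0.0], [-0.0, 0.0, -1.0]]
wrist_force: [0.1, -0.1, 0.9]
grip_width: 0.997
grip_force: 0.0
```

step_arm(
  commands=[
    {"tx": 0, "ty": -1, "tz": 0, "ax": 0, "ay": 0, "az": 0},
    {"tx": 0, "ty": -1, "tz": 0, "ax": 0, "ay": 0, "az": 0},
    {"tx": 0, "ty": -1, "tz": 0, "ax": 0, "ay": 0, "az": 0},
    {"tx": 0, "ty": -1, "tz": 0, "ax": 0, "ay": 0, "az": 0},
    {"tx": 0, "ty": -1, "tz": 0, "ax": 0, "ay": 0, "az": 0},
    {"tx": 0, "ty": -1, "tz": 0, "ax": 0, "ay": 0, "az": 0},
    {"tx": 0, "ty": -1, "tz": 0, "ax": 0, "ay": 0, "az": 0},
    {"tx": 0, "ty": 0, "tz": 0, "ax": 0, "ay": 0, "az": 0},
  ],
)

```text
time_s: 5.1
position: [0.4763, 0.3253, 0.239]
ee_rot: [[1.0, 0.003, -0.0], [0.003, -1.0, 0.0], [-0.0, -0.0, -1.0]]
wrist_force: [0.2, -1.4, -1.0]
grip_width: 0.992
grip_force: 0.0
```

step_arm(
  commands=[
    {"tx": 0.04, "ty": -0.5, "tz": 1, "ax": 0, "ay": 0, "az": 0},
    {"tx": 0, "ty": 0, "tz": 1, "ax": 0, "ay": 0, "az": 0},
    {"tx": 0, "ty": 0, "tz": 1, "ax": 0, "ay": 0, "az": 0},
    {"tx": 0, "ty": 0, "tz": 1, "ax": 0, "ay": 0, "az": 0},
    {"tx": 0, "ty": 0, "tz": 1, "ax": 0, "ay": 0, "az": 0},
    {"tx": 0, "ty": 0, "tz": 1, "ax": 0, "ay": 0, "az": 0},
    {"tx": 0, "ty": 0, "tz": 1, "ax": 0, "ay": 0, "az": 0},
    {"tx": 0, "ty": 0, "tz": 0, "ax": 0, "ay": 0, "az": 0},
  ],
)

```text
time_s: 6.1
position: [0.4763, 0.3349, 0.0626]
ee_rot: [[1.0, -0.0, -0.005], [-0.0, -1.0, -0.002], [-0.005, 0.002, -1.0]]
wrist_force: [-0.1, 0.4, 0.2]
grip_width: 0.996
grip_force: 0.0
```

step_arm(
  commands=[
    {"tx": 0, "ty": 0, "tz": 0.5, "ax": 0, "ay": 0, "az": 0},
    {"tx": 0, "ty": 0, "tz": 0.5, "ax": 0, "ay": 0, "az": 0},
    {"tx": 0, "ty": 0, "tz": 0.2, "ax": 0, "ay": 0, "az": 0},
    {"tx": 0, "ty": 0, "tz": 0.2, "ax": 0, "ay": 0, "az": 0},
    {"tx": 0, "ty": 0, "tz": 0, "ax": 0, "ay": 0, "az": 0},
  ],
)

```text
time_s: 6.72
position: [0.4777, 0.3364, 0.029]
ee_rot: [[1.0, 0.0, -0.0], [0.0, -1.0, -0.0], [-0.0, 0.0, -1.0]]
wrist_force: [-0.2, -0.0, -0.7]
grip_width: 0.995
grip_force: 0.0
```

step_arm(
  commands=[
    {"tx": 0, "ty": 0, "tz": 0, "ax": 0, "ay": 0, "az": 0},
    {"tx": 0, "ty": 0, "tz": 0, "ax": 0, "ay": 0, "az": 0},
    {"tx": 0, "ty": 0, "tz": 0, "ax": 0, "ay": 0, "az": 0},
    {"tx": 0, "ty": 0, "tz": 0, "ax": 0, "ay": 0, "az": 0},
    {"tx": 0, "ty": 0, "tz": 0, "ax": 0, "ay": 0, "az": 0},
    {"tx": 0, "ty": 0, "tz": 0, "ax": 0, "ay": 0, "az": 0},
    {"tx": 0, "ty": 0, "tz": 0, "ax": 0, "ay": 0, "az": 0},
    {"tx": 0, "ty": 0, "tz": 0, "ax": 0, "ay": 0, "az": 0},
  ],
  fingers=30,
)

```text
time_s: 7.72
position: [0.4782, 0.3367, 0.0301]
ee_rot: [[1.0, 0.0, 0.001], [0.0, -1.0, 0.001], [0.001, -0.001, -1.0]]
wrist_force: [-0.6, 0.6, 5.8]
grip_width: 0.424
grip_force: 60.2
```

step_arm(
  commands=[
    {"tx": 0, "ty": 0, "tz": -0.2, "ax": 0, "ay": 0, "az": 0},
    {"tx": 0, "ty": 0, "tz": -0.4, "ax": 0, "ay": 0, "az": 0},
    {"tx": 0, "ty": 0, "tz": -1, "ax": 0, "ay": 0, "az": 0},
    {"tx": 0, "ty": 0, "tz": -1, "ax": 0, "ay": 0, "az": 0},
    {"tx": 0, "ty": 0, "tz": -1, "ax": 0, "ay": 0, "az": 0},
    {"tx": 0, "ty": 0, "tz": -1, "ax": 0, "ay": 0, "az": 0},
    {"tx": 0, "ty": 0, "tz": -1, "ax": 0, "ay": 0, "az": 0},
    {"tx": 0, "ty": 0, "tz": 0, "ax": 0, "ay": 0, "az": 0},
  ],
)

```text
time_s: 8.72
position: [0.4791, 0.337, 0.1715]
ee_rot: [[1.0, 0.0, 0.005], [0.0, -1.0, 0.002], [0.005, -0.002, -1.0]]
wrist_force: [-0.7, 0.6, -1.9]
grip_width: 0.424
grip_force: 60.1
```

```bash
python3 - <<'E'
from h import *
s=snap("scene"); t=snap("top"); st=r.read_state(); print(st["position"],st["grip_width"])
p=proj("scene",[st["position"]])[0].astype(int); q=proj("top",[st["position"]])[0].astype(int); print(p,q)
c=lambda im,p:cv2.resize(im[max(p[1]-40,0):max(p[1]-40,0)+100,max(p[0]-50,0):max(p[0]-50,0)+100],(400,400),interpolation=cv2.INTER_CUBIC)
cv2.imwrite("pics/g1.png",np.hstack([c(s,p),c(t,q)]))
E
```

```text
[0.47742428 0.33618764 0.16902019] 0.4255802347608197
[379 130] [136 217]
```

View pics/g1.png

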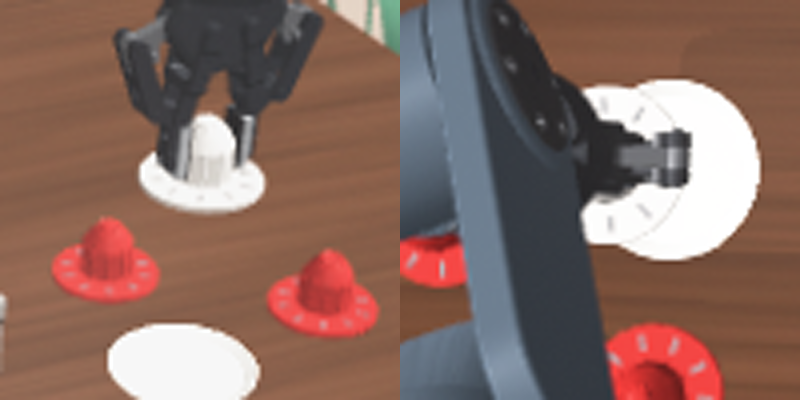

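The left view (scene) shows the reamer held upright, with the empty small saucer below it at crop (180,365). The top view is partly hidden by the arm. Carrying it to the cup.

step_arm(
  commands=[
    {"tx": -0.13, "ty": 1, "tz": 0, "ax": 0, "ay": 0, "az": 0},
    {"tx": -0.13, "ty": 1, "tz": 0, "ax": 0, "ay": 0, "az": 0},
    {"tx": -0.13, "ty": 1, "tz": 0, "ax": 0, "ay": 0, "az": 0},
    {"tx": -0.13, "ty": 1, "tz": 0, "ax": 0, "ay": 0, "az": 0},
    {"tx": -0.13, "ty": 1, "tz": 0, "ax": 0, "ay": 0, "az": 0},
    {"tx": -0.13, "ty": 1, "tz": 0, "ax": 0, "ay": 0, "az": 0},
    {"tx": -0.13, "ty": 1, "tz": 0, "ax": 0, "ay": 0, "az": 0},
    {"tx": -0.13, "ty": 1, "tz": 0, "ax": 0, "ay": 0, "az": 0},
  ],
)

```text
time_s: 9.82
position: [0.4508, 0.1355, 0.168]
ee_rot: [[1.0, 0.0, -0.003], [0.0, -1.0, -0.0], [-0.003, 0.0, -1.0]]
wrist_force: [0.3, 0.2, -0.1]
grip_width: 0.421
grip_force: 60.1
```

step_arm(
  commands=[
    {"tx": -0.13, "ty": 1, "tz": 0, "ax": 0, "ay": 0, "az": 0},
    {"tx": -0.13, "ty": 1, "tz": 0, "ax": 0, "ay": 0, "az": 0},
    {"tx": -0.13, "ty": 1, "tz": 0, "ax": 0, "ay": 0, "az": 0},
    {"tx": -0.13, "ty": 1, "tz": 0, "ax": 0, "ay": 0, "az": 0},
    {"tx": -0.13, "ty": 1, "tz": 0, "ax": 0, "ay": 0, "az": 0},
    {"tx": -0.13, "ty": 1, "tz": 0, "ax": 0, "ay": 0, "az": 0},
    {"tx": -0.13, "ty": 1, "tz": 0, "ax": 0, "ay": 0, "az": 0},
    {"tx": -0.13, "ty": 1, "tz": 0, "ax": 0, "ay": 0, "az": 0},
  ],
)

```text
time_s: 10.82
position: [0.425, -0.0641, 0.1682]
ee_rot: [[1.0, 0.0, -0.003], [0.0, -1.0, 0.001], [-0.003, -0.001, -1.0]]
wrist_force: [1.1, -0.0, -0.3]
grip_width: 0.421
grip_force: 60.1
```

step_arm(
  commands=[
    {"tx": -0.13, "ty": 1, "tz": 0, "ax": 0, "ay": 0, "az": 0},
    {"tx": -0.13, "ty": 1, "tz": 0, "ax": 0, "ay": 0, "az": 0},
    {"tx": -0.13, "ty": 1, "tz": 0, "ax": 0, "ay": 0, "az": 0},
    {"tx": -0.13, "ty": 1, "tz": 0, "ax": 0, "ay": 0, "az": 0},
    {"tx": -0.13, "ty": 1, "tz": 0, "ax": 0, "ay": 0, "az": 0},
    {"tx": 0, "ty": 0.5, "tz": 0, "ax": 0, "ay": 0, "az": 0},
    {"tx": 0, "ty": 0, "tz": 0, "ax": 0, "ay": 0, "az": 0},
    {"tx": 0, "ty": 0, "tz": 0, "ax": 0, "ay": 0, "az": 0},
  ],
)

```text
time_s: 11.82
position: [0.4094, -0.2, 0.1689]
ee_rot: [[1.0, 0.001, -0.001], [0.001, -1.0, 0.001], [-0.001, -0.001, -1.0]]
wrist_force: [0.5, 0.7, -1.3]
grip_width: 0.423
grip_force: 60.1
```

```bash
python3 - <<'E'
from h import *
s=snap("scene"); st=r.read_state(); P=st["position"]; print(P,st["grip_width"])
th=np.linspace(0,2*np.pi,80)
def ring(c,z,R): return np.c_[c[0]+R*np.cos(th),c[1]+R*np.sin(th),0*th+z]
s=cv2.resize(s,None,fx=4,fy=4,interpolation=cv2.INTER_CUBIC)
for c,z,R in((P,P[2]-.012,.04),(P,P[2]-.017,.04),((.4075,-.2023),.055,.036),((.4075,-.2023),.055,.0325)):
    cv2.polylines(s,[(proj("scene",ring(c,z,R))*4+1.5).astype(int)],True,(0,0,255),1)
cv2.imwrite("pics/g2.png",s[380:900,450:950])
E
```

```text
[ 0.40943071 -0.19996499  0.1690491 ] 0.4183524087252236
```

View pics/g2.png

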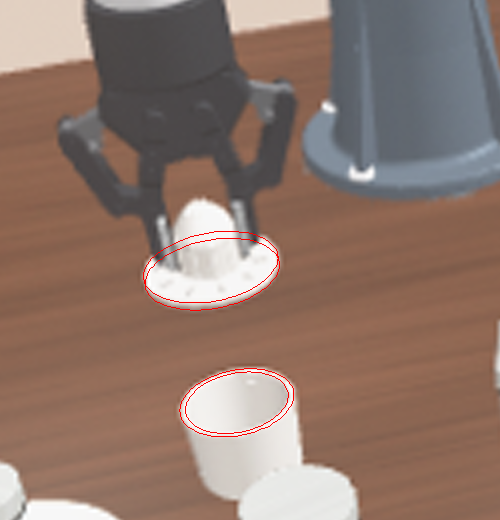

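The rings centred on the TCP lie on the held plate, at about crop (212,272), so the reamer is centred in the jaws. The cup's rim ring at (237,403) matches too. Lowering it.

step_arm(
  commands=[
    {"tx": -0.07, "ty": 0.09, "tz": 0.8, "ax": 0, "ay": 0, "az": 0},
    {"tx": 0, "ty": 0, "tz": 0.8, "ax": 0, "ay": 0, "az": 0},
    {"tx": 0, "ty": 0, "tz": 0.8, "ax": 0, "ay": 0, "az": 0},
    {"tx": 0, "ty": 0, "tz": 0.6, "ax": 0, "ay": 0, "az": 0},
    {"tx": 0, "ty": 0, "tz": 0.3, "ax": 0, "ay": 0, "az": 0},
    {"tx": 0, "ty": 0, "tz": 0.2, "ax": 0, "ay": 0, "az": 0},
    {"tx": 0, "ty": 0, "tz": 0.1, "ax": 0, "ay": 0, "az": 0},
    {"tx": 0, "ty": 0, "tz": 0.1, "ax": 0, "ay": 0, "az": 0},
  ],
)

```text
time_s: 12.88
position: [0.4083, -0.2035, 0.077]
ee_rot: [[1.0, 0.0, 0.001], [0.0, -1.0, -0.001], [0.001, 0.001, -1.0]]
wrist_force: [0.4, -0.5, -0.2]
grip_width: 0.425
grip_force: 60.1
```

step_arm(
  commands=[
    {"tx": 0, "ty": 0, "tz": 0.08, "ax": 0, "ay": 0, "az": 0},
    {"tx": 0, "ty": 0, "tz": 0, "ax": 0, "ay": 0, "az": 0},
    {"tx": 0, "ty": 0, "tz": 0, "ax": 0, "ay": 0, "az": 0},
  ],
)

```text
time_s: 13.25
position: [0.4081, -0.2034, 0.0749]
ee_rot: [[1.0, 0.0, 0.0], [0.0, -1.0, -0.0], [0.0, 0.0, -1.0]]
wrist_force: [-0.7, 0.0, -0.6]
grip_width: 0.422
grip_force: 60.1
```

step_arm(
  commands=[
    {"tx": 0, "ty": 0, "tz": 0.06, "ax": 0, "ay": 0, "az": 0},
    {"tx": 0, "ty": 0, "tz": 0, "ax": 0, "ay": 0, "az": 0},
    {"tx": 0, "ty": 0, "tz": 0, "ax": 0, "ay": 0, "az": 0},
  ],
)

```text
time_s: 13.62
position: [0.408, -0.2034, 0.0733]
ee_rot: [[1.0, 0.0, -0.0], [0.0, -1.0, 0.0], [-0.0, -0.0, -1.0]]
wrist_force: [-0.0, -0.0, -1.4]
grip_width: 0.423
grip_force: 60.1
```

step_arm(
  commands=[
    {"tx": 0, "ty": 0, "tz": 0.04, "ax": 0, "ay": 0, "az": 0},
    {"tx": 0, "ty": 0, "tz": 0, "ax": 0, "ay": 0, "az": 0},
    {"tx": 0, "ty": 0, "tz": 0, "ax": 0, "ay": 0, "az": 0},
  ],
)

```text
time_s: 14.0
position: [0.4081, -0.2034, 0.0723]
ee_rot: [[1.0, 0.0, 0.0], [0.0, -1.0, -0.0], [0.0, 0.0, -1.0]]
wrist_force: [0.0, 0.2, -0.8]
grip_width: 0.423
grip_force: 60.2
```

step_arm(
  commands=[
    {"tx": 0, "ty": 0, "tz": 0.03, "ax": 0, "ay": 0, "az": 0},
    {"tx": 0, "ty": 0, "tz": 0, "ax": 0, "ay": 0, "az": 0},
    {"tx": 0, "ty": 0, "tz": 0, "ax": 0, "ay": 0, "az": 0},
  ],
)

```text
time_s: 14.38
position: [0.4081, -0.2034, 0.0722]
ee_rot: [[1.0, 0.0, 0.0], [0.0, -1.0, -0.0], [0.0, 0.0, -1.0]]
wrist_force: [-0.7, 0.5, 6.9]
grip_width: 0.427
grip_force: 61.0
```

step_arm(
  commands=[
    {"tx": 0, "ty": 0, "tz": 0, "ax": 0, "ay": 0, "az": 0},
    {"tx": 0, "ty": 0, "tz": 0, "ax": 0, "ay": 0, "az": 0},
    {"tx": 0, "ty": 0, "tz": 0, "ax": 0, "ay": 0, "az": 0},
    {"tx": 0, "ty": 0, "tz": 0, "ax": 0, "ay": 0, "az": 0},
    {"tx": 0, "ty": 0, "tz": 0, "ax": 0, "ay": 0, "az": 0},
  ],
  fingers=80,
)

```text
time_s: 15.0
position: [0.408, -0.2034, 0.0715]
ee_rot: [[1.0, 0.0, -0.0], [0.0, -1.0, 0.0], [-0.0, -0.0, -1.0]]
wrist_force: [0.1, -0.2, -0.7]
grip_width: 0.937
grip_force: 0.0
```

Contact came at 6.9 N with the TCP at 72 mm, the seated height. Now going up and over to the small jar.

step_arm(
  commands=[
    {"tx": 0, "ty": 0, "tz": -0.4, "ax": 0, "ay": 0, "az": 0},
    {"tx": 0, "ty": 0, "tz": -1, "ax": 0, "ay": 0, "az": 0},
    {"tx": 0, "ty": 0, "tz": -1, "ax": 0, "ay": 0, "az": 0},
    {"tx": 0, "ty": 0, "tz": -1, "ax": 0, "ay": 0, "az": 0},
    {"tx": 0, "ty": 0, "tz": -1, "ax": 0, "ay": 0, "az": 0},
    {"tx": 1, "ty": -0.9, "tz": 0, "ax": 0, "ay": 0, "az": 0},
    {"tx": 1, "ty": -0.9, "tz": 0, "ax": 0, "ay": 0, "az": 0},
    {"tx": 1, "ty": -0.9, "tz": 0, "ax": 0, "ay": 0, "az": 0},
  ],
  fingers=70,
)

```text
time_s: 16.0
position: [0.4836, -0.1352, 0.1825]
ee_rot: [[1.0, -0.0, 0.001], [-0.0, -1.0, -0.001], [0.001, 0.001, -1.0]]
wrist_force: [-0.3, 0.4, 0.2]
grip_width: 0.822
grip_force: 0.0
```

step_arm(
  commands=[
    {"tx": 1, "ty": -0.9, "tz": 0, "ax": 0, "ay": 0, "az": 0},
    {"tx": 1, "ty": -0.9, "tz": 0, "ax": 0, "ay": 0, "az": 0},
    {"tx": 1, "ty": -0.9, "tz": 0, "ax": 0, "ay": 0, "az": 0},
    {"tx": 1, "ty": -0.9, "tz": 0, "ax": 0, "ay": 0, "az": 0},
    {"tx": 1, "ty": -0.9, "tz": 0, "ax": 0, "ay": 0, "az": 0},
    {"tx": 1, "ty": -0.9, "tz": 0, "ax": 0, "ay": 0, "az": 0},
    {"tx": 0, "ty": 0, "tz": 0, "ax": 0, "ay": 0, "az": 0},
    {"tx": 0, "ty": 0, "tz": 0, "ax": 0, "ay": 0, "az": 0},
  ],
)

```text
time_s: 17.0
position: [0.632, -0.0009, 0.1816]
ee_rot: [[1.0, 0.001, -0.001], [0.001, -1.0, -0.0], [-0.001, 0.0, -1.0]]
wrist_force: [-0.2, 0.7, 0.4]
grip_width: 0.822
grip_force: 0.0
```

```bash
python3 - <<'E'
from h import *
s=snap("scene"); st=r.read_state(); P=st["position"]; print(P,st["grip_width"])
cv2.imwrite("pics/s2.png",cv2.resize(s[140:290,70:320],None,fx=3,fy=3,interpolation=cv2.INTER_CUBIC))
E
```

```text
[ 0.63184058 -0.0012508   0.1816269 ] 0.8200645668835307
```

View pics/s2.png

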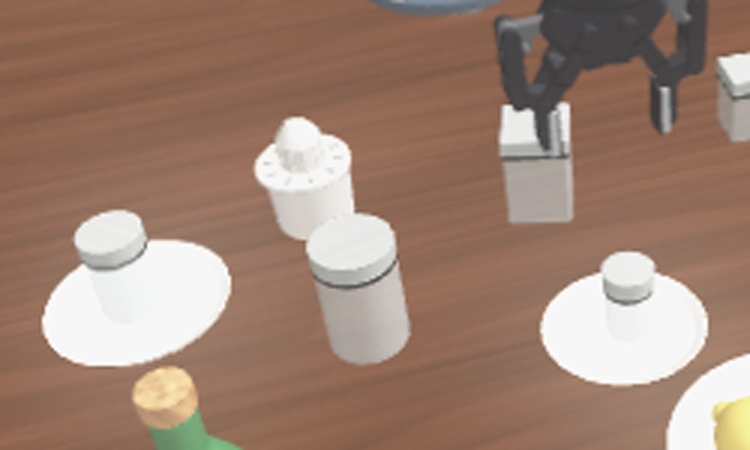

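The reamer sits level on the cup at crop (303,165). Now grasping the small jar.

step_arm(
  commands=[
    {"tx": 0.2, "ty": -0.39, "tz": 0, "ax": 0, "ay": 0, "az": 0},
    {"tx": 0, "ty": 0, "tz": 1, "ax": 0, "ay": 0, "az": 0},
    {"tx": 0, "ty": 0, "tz": 1, "ax": 0, "ay": 0, "az": 0},
    {"tx": 0, "ty": 0, "tz": 1, "ax": 0, "ay": 0, "az": 0},
    {"tx": 0, "ty": 0, "tz": 1, "ax": 0, "ay": 0, "az": 0},
    {"tx": 0, "ty": 0, "tz": 0.8, "ax": 0, "ay": 0, "az": 0},
    {"tx": 0, "ty": 0, "tz": 0.6, "ax": 0, "ay": 0, "az": 0},
    {"tx": 0, "ty": 0, "tz": 0.1, "ax": 0, "ay": 0, "az": 0},
  ],
)

```text
time_s: 18.05
position: [0.6374, 0.009, 0.043]
ee_rot: [[1.0, 0.0, -0.002], [0.0, -1.0, 0.0], [-0.002, -0.0, -1.0]]
wrist_force: [0.5, 0.0, -0.1]
grip_width: 0.818
grip_force: 0.0
```

step_arm(
  commands=[
    {"tx": 0, "ty": 0, "tz": 0, "ax": 0, "ay": 0, "az": 0},
    {"tx": 0, "ty": 0, "tz": 0, "ax": 0, "ay": 0, "az": 0},
  ],
)

```text
time_s: 18.3
position: [0.6387, 0.0089, 0.045]
ee_rot: [[1.0, 0.0, 0.002], [0.0, -1.0, -0.0], [0.002, 0.0, -1.0]]
wrist_force: [0.4, 0.7, 0.4]
grip_width: 0.818
grip_force: 0.0
```

step_arm(
  commands=[
    {"tx": 0, "ty": 0, "tz": 0, "ax": 0, "ay": 0, "az": 0},
    {"tx": 0, "ty": 0, "tz": 0, "ax": 0, "ay": 0, "az": 0},
    {"tx": 0, "ty": 0, "tz": 0, "ax": 0, "ay": 0, "az": 0},
    {"tx": 0, "ty": 0, "tz": 0, "ax": 0, "ay": 0, "az": 0},
    {"tx": 0, "ty": 0, "tz": 0, "ax": 0, "ay": 0, "az": 0},
    {"tx": 0, "ty": 0, "tz": 0, "ax": 0, "ay": 0, "az": 0},
  ],
  fingers=28,
)

```text
time_s: 19.05
position: [0.6384, 0.0089, 0.0449]
ee_rot: [[1.0, 0.0, 0.001], [0.0, -1.0, -0.0], [0.001, 0.0, -1.0]]
wrist_force: [-0.8, -1.1, 4.9]
grip_width: 0.445
grip_force: 59.9
```

step_arm(
  commands=[
    {"tx": 0, "ty": 0, "tz": -0.2, "ax": 0, "ay": 0, "az": 0},
    {"tx": 0, "ty": 0, "tz": -0.8, "ax": 0, "ay": 0, "az": 0},
    {"tx": 0, "ty": 0, "tz": -1, "ax": 0, "ay": 0, "az": 0},
    {"tx": 0, "ty": 0, "tz": -1, "ax": 0, "ay": 0, "az": 0},
    {"tx": 0, "ty": 0, "tz": -1, "ax": 0, "ay": 0, "az": 0},
    {"tx": 0, "ty": 0, "tz": -1, "ax": 0, "ay": 0, "az": 0},
    {"tx": -0.2, "ty": -0.5, "tz": 0, "ax": 0, "ay": 0, "az": 0},
    {"tx": -0.5, "ty": -1, "tz": 0, "ax": 0, "ay": 0, "az": 0},
  ],
)

```text
time_s: 20.05
position: [0.62, 0.0467, 0.169]
ee_rot: [[1.0, -0.001, 0.0], [-0.001, -1.0, 0.0], [0.0, -0.0, -1.0]]
wrist_force: [0.6, 1.0, -1.6]
grip_width: 0.447
grip_force: 60.4
```

step_arm(
  commands=[
    {"tx": -0.5, "ty": -1, "tz": 0, "ax": 0, "ay": 0, "az": 0},
    {"tx": -0.5, "ty": -1, "tz": 0, "ax": 0, "ay": 0, "az": 0},
    {"tx": -0.5, "ty": -1, "tz": 0, "ax": 0, "ay": 0, "az": 0},
    {"tx": -0.5, "ty": -1, "tz": 0, "ax": 0, "ay": 0, "az": 0},
    {"tx": -0.5, "ty": -1, "tz": 0, "ax": 0, "ay": 0, "az": 0},
    {"tx": -0.5, "ty": -1, "tz": 0, "ax": 0, "ay": 0, "az": 0},
    {"tx": -0.5, "ty": -1, "tz": 0, "ax": 0, "ay": 0, "az": 0},
    {"tx": -0.5, "ty": -1, "tz": 0, "ax": 0, "ay": 0, "az": 0},
  ],
)

```text
time_s: 21.05
position: [0.5183, 0.2476, 0.1681]
ee_rot: [[1.0, 0.001, -0.003], [0.001, -1.0, -0.0], [-0.003, 0.0, -1.0]]
wrist_force: [0.3, 0.4, -1.5]
grip_width: 0.451
grip_force: 60.4
```

step_arm(
  commands=[
    {"tx": -0.5, "ty": -1, "tz": 0, "ax": 0, "ay": 0, "az": 0},
    {"tx": -0.5, "ty": -1, "tz": 0, "ax": 0, "ay": 0, "az": 0},
    {"tx": -0.5, "ty": -1, "tz": 0, "ax": 0, "ay": 0, "az": 0},
    {"tx": 0, "ty": -0.5, "tz": 0, "ax": 0, "ay": 0, "az": 0},
    {"tx": 0, "ty": 0, "tz": 0, "ax": 0, "ay": 0, "az": 0},
    {"tx": 0, "ty": 0, "tz": 0, "ax": 0, "ay": 0, "az": 0},
    {"tx": 0, "ty": 0, "tz": 0, "ax": 0, "ay": 0, "az": 0},
  ],
)

```text
time_s: 21.92
position: [0.4833, 0.333, 0.169]
ee_rot: [[1.0, -0.001, -0.0], [-0.001, -1.0, -0.0], [-0.0, 0.0, -1.0]]
wrist_force: [-1.4, 0.6, -0.8]
grip_width: 0.447
grip_force: 60.4
```

```bash
cat >> h.py <<'E'
th=np.linspace(0,2*np.pi,80)
def check(name,R,H,zt,sau,Rs):
    "overlay a jar of radius R, height H, top zt above TCP, and its saucer, on both views"
    s=snap("scene"); t=snap("top"); P=r.read_state()["position"]; print(P.round(4),"to saucer",(np.array(sau)-P[:2]).round(4)); o=[]
    hsv=cv2.cvtColor(t,cv2.COLOR_BGR2HSV)
    for n,im in(("scene",s),("top",t)):
        im=cv2.resize(im,None,fx=4,fy=4,interpolation=cv2.INTER_CUBIC)
        for c,z,q in((P,P[2]+zt,R),(P,P[2]+zt-.016,R),(P,P[2]+zt-H,R-.001),(sau,.01,Rs)):
            cv2.polylines(im,[(proj(n,np.c_[c[0]+q*np.cos(th),c[1]+q*np.sin(th),0*th+z])*4+1.5).astype(int)],True,(0,0,255),1)
        a=proj(n,[[*P[:2],P[2]+.02],[*sau,0]])*4; m=a.mean(0).astype(int); x,y=max(m[0]-200,0),max(m[1]-300,0)
        o.append(cv2.copyMakeBorder(c:=im[y:y+600,x:x+400],0,600-c.shape[0],0,400-c.shape[1],cv2.BORDER_CONSTANT))
    cv2.imwrite("pics/"+name,np.hstack(o))
E
python3 -c "
from h import *
check('p1.png',.02,.06,.020,(.4786,.3418),.052)"
```

```text
[0.4832 0.3332 0.169 ] to saucer [-0.0046  0.0086]
```

View pics/p1.png

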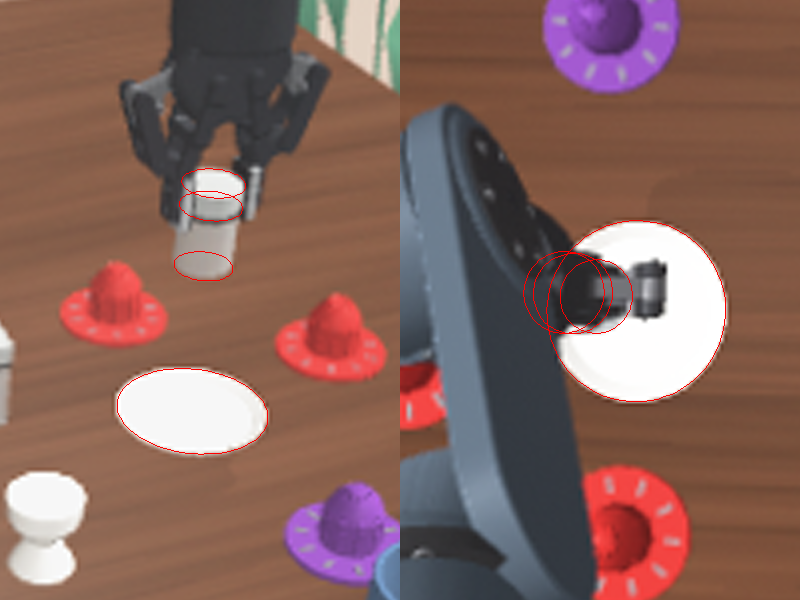

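The scene view shows the jar upright in the jaws with its rings matching (bottom at (204,266)). The small saucer ring matches in both views. Lowering.

step_arm(
  commands=[
    {"tx": -0.15, "ty": -0.34, "tz": 0, "ax": 0, "ay": 0, "az": 0},
    {"tx": 0, "ty": 0, "tz": 1, "ax": 0, "ay": 0, "az": 0},
    {"tx": 0, "ty": 0, "tz": 1, "ax": 0, "ay": 0, "az": 0},
    {"tx": 0, "ty": 0, "tz": 1, "ax": 0, "ay": 0, "az": 0},
    {"tx": 0, "ty": 0, "tz": 1, "ax": 0, "ay": 0, "az": 0},
    {"tx": 0, "ty": 0, "tz": 0.5, "ax": 0, "ay": 0, "az": 0},
    {"tx": 0, "ty": 0, "tz": 0.1, "ax": 0, "ay": 0, "az": 0},
    {"tx": 0, "ty": 0, "tz": 0, "ax": 0, "ay": 0, "az": 0},
  ],
)

```text
time_s: 23.02
position: [0.4795, 0.3428, 0.0546]
ee_rot: [[1.0, 0.0, 0.001], [0.0, -1.0, 0.001], [0.001, -0.001, -1.0]]
wrist_force: [-0.2, 0.7, -0.4]
grip_width: 0.45
grip_force: 60.4
```

step_arm(
  commands=[
    {"tx": 0, "ty": 0, "tz": 0, "ax": 0, "ay": 0, "az": 0},
    {"tx": 0, "ty": 0, "tz": 0, "ax": 0, "ay": 0, "az": 0},
  ],
)

```text
time_s: 23.28
position: [0.4796, 0.3426, 0.0549]
ee_rot: [[1.0, 0.0, 0.001], [0.0, -1.0, 0.001], [0.001, -0.001, -1.0]]
wrist_force: [0.1, -0.1, -0.6]
grip_width: 0.447
grip_force: 60.4
```

Ten mm to go; I'll ease it down.

step_arm(
  commands=[
    {"tx": 0, "ty": 0.03, "tz": 0.15, "ax": 0, "ay": 0, "az": 0},
    {"tx": 0, "ty": 0, "tz": 0.1, "ax": 0, "ay": 0, "az": 0},
    {"tx": 0, "ty": 0, "tz": 0.05, "ax": 0, "ay": 0, "az": 0},
    {"tx": 0, "ty": 0, "tz": 0.05, "ax": 0, "ay": 0, "az": 0},
    {"tx": 0, "ty": 0, "tz": 0, "ax": 0, "ay": 0, "az": 0},
    {"tx": 0, "ty": 0, "tz": 0, "ax": 0, "ay": 0, "az": 0},
  ],
)

```text
time_s: 24.02
position: [0.4792, 0.3417, 0.0453]
ee_rot: [[1.0, 0.0, 0.0], [0.0, -1.0, 0.0], [0.0, -0.0, -1.0]]
wrist_force: [0.9, 0.5, -1.4]
grip_width: 0.449
grip_force: 60.4
```

step_arm(
  commands=[
    {"tx": 0, "ty": 0, "tz": 0.04, "ax": 0, "ay": 0, "az": 0},
    {"tx": 0, "ty": 0, "tz": 0, "ax": 0, "ay": 0, "az": 0},
    {"tx": 0, "ty": 0, "tz": 0, "ax": 0, "ay": 0, "az": 0},
  ],
)

```text
time_s: 24.4
position: [0.4794, 0.3417, 0.0449]
ee_rot: [[1.0, 0.0, 0.001], [0.0, -1.0, 0.0], [0.001, -0.0, -1.0]]
wrist_force: [-0.6, -0.8, 4.5]
grip_width: 0.447
grip_force: 60.8
```

step_arm(
  commands=[
    {"tx": 0, "ty": 0, "tz": 0, "ax": 0, "ay": 0, "az": 0},
    {"tx": 0, "ty": 0, "tz": 0, "ax": 0, "ay": 0, "az": 0},
    {"tx": 0, "ty": 0, "tz": 0, "ax": 0, "ay": 0, "az": 0},
    {"tx": 0, "ty": 0, "tz": 0, "ax": 0, "ay": 0, "az": 0},
    {"tx": 0, "ty": 0, "tz": -0.5, "ax": 0, "ay": 0, "az": 0},
    {"tx": 0, "ty": 0, "tz": -1, "ax": 0, "ay": 0, "az": 0},
    {"tx": 0, "ty": 0, "tz": -1, "ax": 0, "ay": 0, "az": 0},
    {"tx": 0, "ty": 0, "tz": -1, "ax": 0, "ay": 0, "az": 0},
  ],
  fingers=75,
)

```text
time_s: 25.4
position: [0.4792, 0.3417, 0.1335]
ee_rot: [[1.0, 0.0, 0.001], [0.0, -1.0, 0.0], [0.001, -0.0, -1.0]]
wrist_force: [0.1, 0.0, 0.3]
grip_width: 0.877
grip_force: 0.0
```

step_arm(
  commands=[
    {"tx": 0, "ty": 0, "tz": -1, "ax": 0, "ay": 0, "az": 0},
    {"tx": 0, "ty": 0.5, "tz": -1, "ax": 0, "ay": 0, "az": 0},
    {"tx": 0, "ty": 1, "tz": 0, "ax": 0, "ay": 0, "az": 0},
    {"tx": 0, "ty": 1, "tz": 0, "ax": 0, "ay": 0, "az": 0},
    {"tx": 0, "ty": 1, "tz": 0, "ax": 0, "ay": 0, "az": 0},
    {"tx": 0, "ty": 1, "tz": 0, "ax": 0, "ay": 0, "az": 0},
    {"tx": 0, "ty": 1, "tz": 0, "ax": 0, "ay": 0, "az": 0},
    {"tx": 0, "ty": 1, "tz": 0, "ax": 0, "ay": 0, "az": 0},
  ],
)

```text
time_s: 26.4
position: [0.4792, 0.1784, 0.1827]
ee_rot: [[1.0, 0.0, 0.001], [0.0, -1.0, 0.0], [0.001, -0.0, -1.0]]
wrist_force: [0.4, 0.3, 0.3]
grip_width: 0.88
grip_force: 0.0
```

step_arm(
  commands=[
    {"tx": 0, "ty": 1, "tz": 0, "ax": 0, "ay": 0, "az": 0},
    {"tx": 0, "ty": 1, "tz": 0, "ax": 0, "ay": 0, "az": 0},
    {"tx": 0, "ty": 1, "tz": 0, "ax": 0, "ay": 0, "az": 0},
    {"tx": 0, "ty": 1, "tz": 0, "ax": 0, "ay": 0, "az": 0},
    {"tx": 0, "ty": 1, "tz": 0, "ax": 0, "ay": 0, "az": 0},
    {"tx": 0, "ty": 1, "tz": 0, "ax": 0, "ay": 0, "az": 0},
    {"tx": 0, "ty": 1, "tz": 0, "ax": 0, "ay": 0, "az": 0},
    {"tx": 0, "ty": 1, "tz": 0, "ax": 0, "ay": 0, "az": 0},
  ],
)

```text
time_s: 27.4
position: [0.4794, -0.0217, 0.1827]
ee_rot: [[1.0, 0.0, 0.001], [0.0, -1.0, -0.0], [0.001, 0.0, -1.0]]
wrist_force: [-0.2, -1.0, -0.4]
grip_width: 0.878
grip_force: 0.0
```

step_arm(
  commands=[
    {"tx": 0, "ty": 1, "tz": 0, "ax": 0, "ay": 0, "az": 0},
    {"tx": 0, "ty": 1, "tz": 0, "ax": 0, "ay": 0, "az": 0},
    {"tx": 0, "ty": 1, "tz": 0, "ax": 0, "ay": 0, "az": 0},
    {"tx": 0, "ty": 1, "tz": 0, "ax": 0, "ay": 0, "az": 0},
    {"tx": 0, "ty": 1, "tz": 0, "ax": 0, "ay": 0, "az": 0},
    {"tx": 0, "ty": 1, "tz": 0, "ax": 0, "ay": 0, "az": 0},
    {"tx": 0, "ty": 1, "tz": 0, "ax": 0, "ay": 0, "az": 0},
    {"tx": 0, "ty": 1, "tz": 0, "ax": 0, "ay": 0, "az": 0},
  ],
)

```text
time_s: 28.4
position: [0.4793, -0.2217, 0.1827]
ee_rot: [[1.0, 0.0, 0.001], [0.0, -1.0, -0.001], [0.001, 0.001, -1.0]]
wrist_force: [0.2, -0.5, -0.0]
grip_width: 0.876
grip_force: 0.0
```

step_arm(
  commands=[
    {"tx": 0, "ty": 1, "tz": 0, "ax": 0, "ay": 0, "az": 0},
    {"tx": 0, "ty": 1, "tz": 0, "ax": 0, "ay": 0, "az": 0},
    {"tx": 0, "ty": 1, "tz": 0, "ax": 0, "ay": 0, "az": 0},
    {"tx": 0, "ty": 1, "tz": 0, "ax": 0, "ay": 0, "az": 0},
    {"tx": 0, "ty": 1, "tz": 0, "ax": 0, "ay": 0, "az": 0},
    {"tx": 0, "ty": 0, "tz": 0, "ax": 0, "ay": 0, "az": 0},
    {"tx": 0, "ty": 0, "tz": 0, "ax": 0, "ay": 0, "az": 0},
  ],
)

```text
time_s: 29.28
position: [0.4789, -0.3453, 0.1815]
ee_rot: [[1.0, 0.0, -0.001], [0.0, -1.0, 0.001], [-0.001, -0.001, -1.0]]
wrist_force: [-0.2, 0.2, -0.5]
grip_width: 0.879
grip_force: 0.0
```

step_arm(
  commands=[
    {"tx": -0.07, "ty": 0.51, "tz": 0, "ax": 0, "ay": 0, "az": 0},
    {"tx": 0, "ty": 0, "tz": 1, "ax": 0, "ay": 0, "az": 0},
    {"tx": 0, "ty": 0, "tz": 1, "ax": 0, "ay": 0, "az": 0},
    {"tx": 0, "ty": 0, "tz": 1, "ax": 0, "ay": 0, "az": 0},
    {"tx": 0, "ty": 0, "tz": 1, "ax": 0, "ay": 0, "az": 0},
    {"tx": 0, "ty": 0, "tz": 0.7, "ax": 0, "ay": 0, "az": 0},
    {"tx": 0, "ty": 0, "tz": 0.2, "ax": 0, "ay": 0, "az": 0},
    {"tx": 0, "ty": 0, "tz": 0, "ax": 0, "ay": 0, "az": 0},
  ],
)

```text
time_s: 30.28
position: [0.4778, -0.3588, 0.0594]
ee_rot: [[1.0, 0.001, 0.0], [0.001, -1.0, -0.0], [0.0, 0.0, -1.0]]
wrist_force: [0.7, 0.7, 0.6]
grip_width: 0.878
grip_force: 0.0
```

step_arm(
  commands=[
    {"tx": 0, "ty": 0, "tz": 0, "ax": 0, "ay": 0, "az": 0},
    {"tx": 0, "ty": 0, "tz": 0, "ax": 0, "ay": 0, "az": 0},
  ],
)

```text
time_s: 30.52
position: [0.478, -0.359, 0.0602]
ee_rot: [[1.0, 0.0, 0.001], [0.0, -1.0, -0.001], [0.001, 0.001, -1.0]]
wrist_force: [-0.4, 0.2, 0.5]
grip_width: 0.879
grip_force: 0.0
```

step_arm(
  commands=[
    {"tx": 0, "ty": 0, "tz": 0, "ax": 0, "ay": 0, "az": 0},
    {"tx": 0, "ty": 0, "tz": 0, "ax": 0, "ay": 0, "az": 0},
    {"tx": 0, "ty": 0, "tz": 0, "ax": 0, "ay": 0, "az": 0},
    {"tx": 0, "ty": 0, "tz": 0, "ax": 0, "ay": 0, "az": 0},
    {"tx": 0, "ty": 0, "tz": 0, "ax": 0, "ay": 0, "az": 0},
    {"tx": 0, "ty": 0, "tz": 0, "ax": 0, "ay": 0, "az": 0},
  ],
  fingers=40,
)

```text
time_s: 31.28
position: [0.4778, -0.3589, 0.0601]
ee_rot: [[1.0, 0.0, 0.001], [0.0, -1.0, -0.001], [0.001, 0.001, -1.0]]
wrist_force: [-1.4, 0.1, 4.9]
grip_width: 0.589
grip_force: 61.7
```

step_arm(
  commands=[
    {"tx": 0, "ty": 0, "tz": -0.2, "ax": 0, "ay": 0, "az": 0},
    {"tx": 0, "ty": 0, "tz": -0.8, "ax": 0, "ay": 0, "az": 0},
    {"tx": 0, "ty": 0, "tz": -1, "ax": 0, "ay": 0, "az": 0},
    {"tx": 0, "ty": 0, "tz": -1, "ax": 0, "ay": 0, "az": 0},
    {"tx": 0, "ty": 0, "tz": -1, "ax": 0, "ay": 0, "az": 0},
    {"tx": 0, "ty": 0, "tz": -1, "ax": 0, "ay": 0, "az": 0},
    {"tx": 0.2, "ty": -0.5, "tz": -1, "ax": 0, "ay": 0, "az": 0},
    {"tx": 0.4, "ty": -1, "tz": 0, "ax": 0, "ay": 0, "az": 0},
  ],
)

```text
time_s: 32.28
position: [0.4934, -0.3224, 0.2112]
ee_rot: [[1.0, -0.001, 0.003], [-0.001, -1.0, -0.003], [0.003, 0.003, -1.0]]
wrist_force: [0.2, -0.2, -1.8]
grip_width: 0.589
grip_force: 62.7
```

step_arm(
  commands=[
    {"tx": 0.45, "ty": -1, "tz": 0, "ax": 0, "ay": 0, "az": 0},
    {"tx": 0.45, "ty": -1, "tz": 0, "ax": 0, "ay": 0, "az": 0},
    {"tx": 0.45, "ty": -1, "tz": 0, "ax": 0, "ay": 0, "az": 0},
    {"tx": 0.45, "ty": -1, "tz": 0, "ax": 0, "ay": 0, "az": 0},
    {"tx": 0.45, "ty": -1, "tz": 0, "ax": 0, "ay": 0, "az": 0},
    {"tx": 0.45, "ty": -1, "tz": 0, "ax": 0, "ay": 0, "az": 0},
    {"tx": 0.45, "ty": -1, "tz": 0, "ax": 0, "ay": 0, "az": 0},
    {"tx": 0.45, "ty": -1, "tz": 0, "ax": 0, "ay": 0, "az": 0},
  ],
)

```text
time_s: 33.28
position: [0.5822, -0.1199, 0.2087]
ee_rot: [[1.0, 0.0, -0.002], [0.0, -1.0, 0.001], [-0.002, -0.001, -1.0]]
wrist_force: [-0.4, 0.7, -1.5]
grip_width: 0.591
grip_force: 62.7
```

step_arm(
  commands=[
    {"tx": 0.45, "ty": -1, "tz": 0, "ax": 0, "ay": 0, "az": 0},
    {"tx": 0.45, "ty": -1, "tz": 0, "ax": 0, "ay": 0, "az": 0},
    {"tx": 0.45, "ty": -1, "tz": 0, "ax": 0, "ay": 0, "az": 0},
    {"tx": 0.45, "ty": -1, "tz": 0, "ax": 0, "ay": 0, "az": 0},
    {"tx": 0.2, "ty": -0.6, "tz": 0, "ax": 0, "ay": 0, "az": 0},
    {"tx": 0, "ty": 0, "tz": 0, "ax": 0, "ay": 0, "az": 0},
    {"tx": 0, "ty": 0, "tz": 0, "ax": 0, "ay": 0, "az": 0},
  ],
)

```text
time_s: 34.15
position: [0.632, -0.0068, 0.2091]
ee_rot: [[1.0, -0.0, -0.001], [-0.0, -1.0, -0.0], [-0.001, 0.0, -1.0]]
wrist_force: [-0.6, -0.2, -1.4]
grip_width: 0.593
grip_force: 62.7
```

```bash
python3 -c "
from h import *
check('p2.png',.026,.078,.0229,(.6384,.0042),.0635)"
```

```text
[ 0.6321 -0.0071  0.2093] to saucer [0.0063 0.0113]
```

View pics/p2.png

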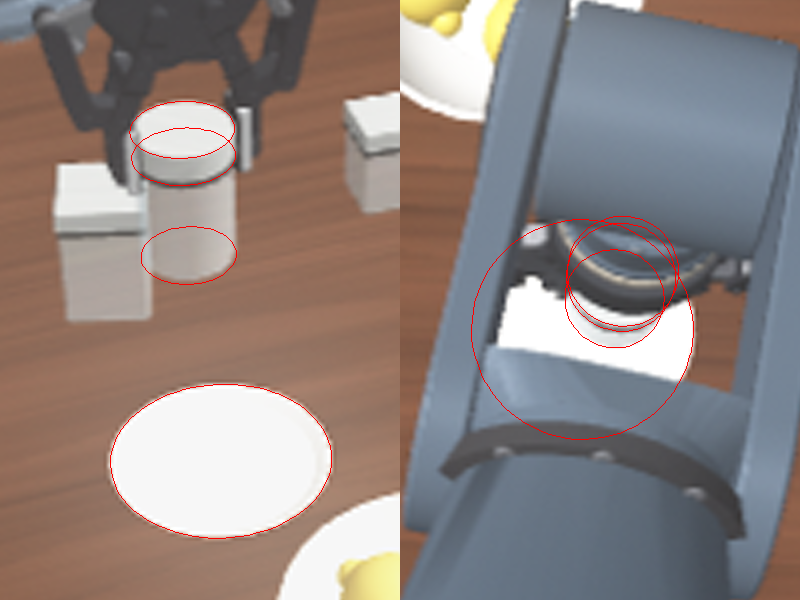

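The medium jar hangs straight, its rings matching at (183,130) and (189,255). The medium saucer has not moved. Lowering.

step_arm(
  commands=[
    {"tx": 0.23, "ty": -0.45, "tz": 0, "ax": 0, "ay": 0, "az": 0},
    {"tx": 0, "ty": 0, "tz": 1, "ax": 0, "ay": 0, "az": 0},
    {"tx": 0, "ty": 0, "tz": 1, "ax": 0, "ay": 0, "az": 0},
    {"tx": 0, "ty": 0, "tz": 1, "ax": 0, "ay": 0, "az": 0},
    {"tx": 0, "ty": 0, "tz": 1, "ax": 0, "ay": 0, "az": 0},
    {"tx": 0, "ty": 0, "tz": 1, "ax": 0, "ay": 0, "az": 0},
    {"tx": 0, "ty": 0, "tz": 0.5, "ax": 0, "ay": 0, "az": 0},
    {"tx": 0, "ty": 0, "tz": 0, "ax": 0, "ay": 0, "az": 0},
  ],
)

```text
time_s: 35.25
position: [0.6379, 0.0054, 0.071]
ee_rot: [[1.0, 0.0, -0.002], [0.0, -1.0, 0.0], [-0.002, -0.0, -1.0]]
wrist_force: [0.5, -0.1, -2.1]
grip_width: 0.592
grip_force: 62.7
```

step_arm(
  commands=[
    {"tx": 0, "ty": 0, "tz": 0, "ax": 0, "ay": 0, "az": 0},
    {"tx": 0, "ty": 0, "tz": 0, "ax": 0, "ay": 0, "az": 0},
    {"tx": 0, "ty": 0, "tz": 0, "ax": 0, "ay": 0, "az": 0},
  ],
)

```text
time_s: 35.62
position: [0.6387, 0.0051, 0.0727]
ee_rot: [[1.0, 0.0, 0.001], [0.0, -1.0, -0.0], [0.001, 0.0, -1.0]]
wrist_force: [-0.3, 0.0, -1.9]
grip_width: 0.593
grip_force: 62.7
```

step_arm(
  commands=[
    {"tx": 0, "ty": 0.03, "tz": 0.2, "ax": 0, "ay": 0, "az": 0},
    {"tx": 0, "ty": 0, "tz": 0.15, "ax": 0, "ay": 0, "az": 0},
    {"tx": 0, "ty": 0, "tz": 0.06, "ax": 0, "ay": 0, "az": 0},
    {"tx": 0, "ty": 0, "tz": 0.05, "ax": 0, "ay": 0, "az": 0},
    {"tx": 0, "ty": 0, "tz": 0.02, "ax": 0, "ay": 0, "az": 0},
    {"tx": 0, "ty": 0, "tz": 0, "ax": 0, "ay": 0, "az": 0},
    {"tx": 0, "ty": 0, "tz": 0, "ax": 0, "ay": 0, "az": 0},
  ],
)

```text
time_s: 36.5
position: [0.6383, 0.0045, 0.0602]
ee_rot: [[1.0, 0.0, 0.0], [0.0, -1.0, -0.0], [0.0, 0.0, -1.0]]
wrist_force: [-1.4, 0.1, 2.2]
grip_width: 0.583
grip_force: 63.0
```

step_arm(
  commands=[
    {"tx": 0, "ty": 0, "tz": 0.03, "ax": 0, "ay": 0, "az": 0},
    {"tx": 0, "ty": 0, "tz": 0, "ax": 0, "ay": 0, "az": 0},
    {"tx": 0, "ty": 0, "tz": 0, "ax": 0, "ay": 0, "az": 0},
  ],
)

```text
time_s: 36.88
position: [0.6384, 0.0045, 0.0601]
ee_rot: [[1.0, 0.0, 0.001], [0.0, -1.0, -0.0], [0.001, 0.0, -1.0]]
wrist_force: [-2.3, 0.3, 6.3]
grip_width: 0.59
grip_force: 63.4
```

step_arm(
  commands=[
    {"tx": 0, "ty": 0, "tz": 0, "ax": 0, "ay": 0, "az": 0},
    {"tx": 0, "ty": 0, "tz": 0, "ax": 0, "ay": 0, "az": 0},
    {"tx": 0, "ty": 0, "tz": 0, "ax": 0, "ay": 0, "az": 0},
    {"tx": 0, "ty": 0, "tz": 0, "ax": 0, "ay": 0, "az": 0},
    {"tx": 0, "ty": 0, "tz": -0.5, "ax": 0, "ay": 0, "az": 0},
    {"tx": 0, "ty": 0, "tz": -1, "ax": 0, "ay": 0, "az": 0},
    {"tx": 0, "ty": 0, "tz": -1, "ax": 0, "ay": 0, "az": 0},
    {"tx": 0, "ty": 0, "tz": -1, "ax": 0, "ay": 0, "az": 0},
  ],
  fingers=85,
)

```text
time_s: 37.88
position: [0.6384, 0.0044, 0.1483]
ee_rot: [[1.0, 0.0, 0.001], [0.0, -1.0, -0.0], [0.001, 0.0, -1.0]]
wrist_force: [-0.2, 0.1, 1.3]
grip_width: 0.998
grip_force: 0.0
```

step_arm(
  commands=[
    {"tx": 0, "ty": 0, "tz": -1, "ax": 0, "ay": 0, "az": 0},
    {"tx": 0, "ty": 0.4, "tz": -1, "ax": 0, "ay": 0, "az": 0},
    {"tx": -0.35, "ty": 1, "tz": 0, "ax": 0, "ay": 0, "az": 0},
    {"tx": -0.35, "ty": 1, "tz": 0, "ax": 0, "ay": 0, "az": 0},
    {"tx": -0.35, "ty": 1, "tz": 0, "ax": 0, "ay": 0, "az": 0},
    {"tx": -0.35, "ty": 1, "tz": 0, "ax": 0, "ay": 0, "az": 0},
    {"tx": -0.35, "ty": 1, "tz": 0, "ax": 0, "ay": 0, "az": 0},
    {"tx": -0.35, "ty": 1, "tz": 0, "ax": 0, "ay": 0, "az": 0},
  ],
)

```text
time_s: 38.88
position: [0.5856, -0.1564, 0.1976]
ee_rot: [[1.0, 0.0, 0.001], [0.0, -1.0, -0.001], [0.001, 0.001, -1.0]]
wrist_force: [0.2, 0.6, -0.1]
grip_width: 0.995
grip_force: 0.0
```

step_arm(
  commands=[
    {"tx": -0.35, "ty": 1, "tz": 0, "ax": 0, "ay": 0, "az": 0},
    {"tx": 0, "ty": 0, "tz": 0, "ax": 0, "ay": 0, "az": 0},
    {"tx": 0, "ty": 0, "tz": 0, "ax": 0, "ay": 0, "az": 0},
  ],
)

```text
time_s: 39.25
position: [0.5771, -0.1801, 0.1971]
ee_rot: [[1.0, 0.0, 0.001], [0.0, -1.0, 0.0], [0.001, -0.0, -1.0]]
wrist_force: [0.1, 0.3, -0.4]
grip_width: 0.997
grip_force: 0.0
```

step_arm(
  commands=[
    {"tx": -0.14, "ty": 0.07, "tz": 0, "ax": 0, "ay": 0, "az": 0},
    {"tx": 0, "ty": 0, "tz": 0, "ax": 0, "ay": 0, "az": 0},
    {"tx": 0, "ty": 0, "tz": 1, "ax": 0, "ay": 0, "az": 0},
    {"tx": 0, "ty": 0, "tz": 1, "ax": 0, "ay": 0, "az": 0},
    {"tx": 0, "ty": 0, "tz": 1, "ax": 0, "ay": 0, "az": 0},
    {"tx": 0, "ty": 0, "tz": 1, "ax": 0, "ay": 0, "az": 0},
    {"tx": 0, "ty": 0, "tz": 0.7, "ax": 0, "ay": 0, "az": 0},
    {"tx": 0, "ty": 0, "tz": 0.3, "ax": 0, "ay": 0, "az": 0},
  ],
)

```text
time_s: 40.25
position: [0.5732, -0.1819, 0.0705]
ee_rot: [[1.0, 0.001, -0.001], [0.001, -1.0, 0.001], [-0.001, -0.001, -1.0]]
wrist_force: [-0.6, 0.7, 0.3]
grip_width: 0.993
grip_force: 0.0
```

step_arm(
  commands=[
    {"tx": 0, "ty": 0, "tz": 0, "ax": 0, "ay": 0, "az": 0},
    {"tx": 0, "ty": 0, "tz": 0, "ax": 0, "ay": 0, "az": 0},
  ],
)

```text
time_s: 40.5
position: [0.5742, -0.1826, 0.0724]
ee_rot: [[1.0, 0.0, 0.002], [0.0, -1.0, -0.001], [0.002, 0.001, -1.0]]
wrist_force: [-0.2, -0.2, 0.1]
grip_width: 0.998
grip_force: 0.0
```

step_arm(
  commands=[
    {"tx": 0, "ty": 0, "tz": 0, "ax": 0, "ay": 0, "az": 0},
    {"tx": 0, "ty": 0, "tz": 0, "ax": 0, "ay": 0, "az": 0},
    {"tx": 0, "ty": 0, "tz": 0, "ax": 0, "ay": 0, "az": 0},
    {"tx": 0, "ty": 0, "tz": 0, "ax": 0, "ay": 0, "az": 0},
    {"tx": 0, "ty": 0, "tz": 0, "ax": 0, "ay": 0, "az": 0},
    {"tx": 0, "ty": 0, "tz": 0, "ax": 0, "ay": 0, "az": 0},
  ],
  fingers=52,
)

```text
time_s: 41.25
position: [0.5742, -0.1828, 0.0728]
ee_rot: [[1.0, 0.0, 0.002], [0.0, -1.0, -0.001], [0.002, 0.001, -1.0]]
wrist_force: [-1.2, -0.7, 5.9]
grip_width: 0.728
grip_force: 65.2
```

step_arm(
  commands=[
    {"tx": 0, "ty": 0, "tz": -0.2, "ax": 0, "ay": 0, "az": 0},
    {"tx": 0, "ty": 0, "tz": -0.8, "ax": 0, "ay": 0, "az": 0},
    {"tx": 0, "ty": 0, "tz": -1, "ax": 0, "ay": 0, "az": 0},
    {"tx": 0, "ty": 0, "tz": -1, "ax": 0, "ay": 0, "az": 0},
    {"tx": 0, "ty": 0, "tz": -1, "ax": 0, "ay": 0, "az": 0},
    {"tx": 0, "ty": 0, "tz": -1, "ax": 0, "ay": 0, "az": 0},
    {"tx": -0.3, "ty": 0.5, "tz": 0, "ax": 0, "ay": 0, "az": 0},
    {"tx": -0.5, "ty": 1, "tz": 0, "ax": 0, "ay": 0, "az": 0},
  ],
)

```text
time_s: 42.25
position: [0.5521, -0.2194, 0.1951]
ee_rot: [[1.0, 0.002, -0.003], [0.002, -1.0, 0.001], [-0.003, -0.001, -1.0]]
wrist_force: [0.5, -0.2, -4.4]
grip_width: 0.73
grip_force: 66.9
```

step_arm(
  commands=[
    {"tx": -0.6, "ty": 1, "tz": 0, "ax": 0, "ay": 0, "az": 0},
    {"tx": -0.6, "ty": 1, "tz": 0, "ax": 0, "ay": 0, "az": 0},
    {"tx": -0.6, "ty": 1, "tz": 0, "ax": 0, "ay": 0, "az": 0},
    {"tx": -0.6, "ty": 1, "tz": 0, "ax": 0, "ay": 0, "az": 0},
    {"tx": -0.6, "ty": 1, "tz": 0, "ax": 0, "ay": 0, "az": 0},
    {"tx": 0, "ty": 0.2, "tz": 0, "ax": 0, "ay": 0, "az": 0},
    {"tx": 0, "ty": 0, "tz": 0, "ax": 0, "ay": 0, "az": 0},
    {"tx": 0, "ty": 0, "tz": 0, "ax": 0, "ay": 0, "az": 0},
  ],
)

```text
time_s: 43.25
position: [0.4784, -0.3488, 0.1959]
ee_rot: [[1.0, 0.001, -0.001], [0.001, -1.0, 0.002], [-0.001, -0.002, -1.0]]
wrist_force: [-0.3, -0.1, -4.3]
grip_width: 0.733
grip_force: 66.9
```

```bash
python3 -c "
from h import *
check('p3.png',.032,.098,.0252,(.4767,-.3552),.075)"
```

```text
[ 0.4788 -0.3488  0.1963] to saucer [-0.0021 -0.0064]
```

View pics/p3.png

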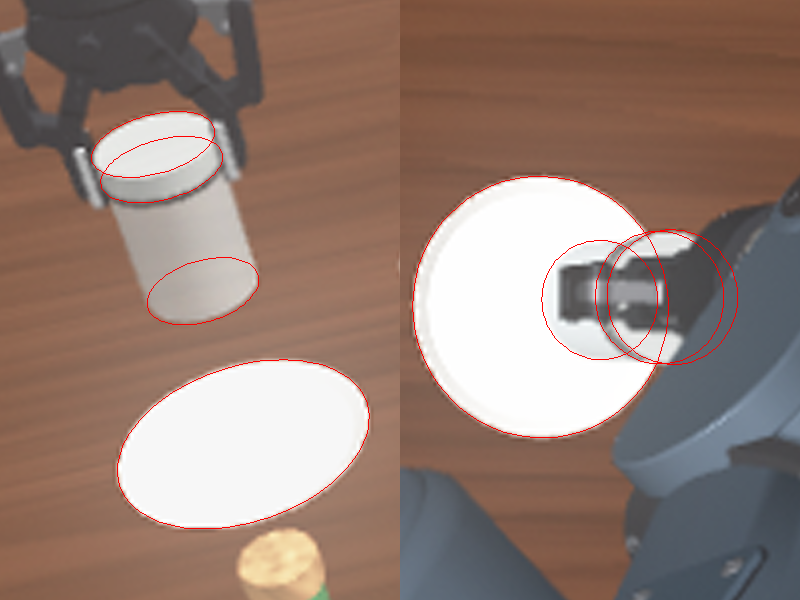

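The large jar is held straight and its rings match (bottom at (203,291)). The large saucer's ring matches in both views. Lowering.

step_arm(
  commands=[
    {"tx": -0.08, "ty": 0.25, "tz": 0, "ax": 0, "ay": 0, "az": 0},
    {"tx": 0, "ty": 0, "tz": 1, "ax": 0, "ay": 0, "az": 0},
    {"tx": 0, "ty": 0, "tz": 1, "ax": 0, "ay": 0, "az": 0},
    {"tx": 0, "ty": 0, "tz": 1, "ax": 0, "ay": 0, "az": 0},
    {"tx": 0, "ty": 0, "tz": 0.8, "ax": 0, "ay": 0, "az": 0},
    {"tx": 0, "ty": 0, "tz": 0.4, "ax": 0, "ay": 0, "az": 0},
    {"tx": 0, "ty": 0, "tz": 0, "ax": 0, "ay": 0, "az": 0},
    {"tx": 0, "ty": 0, "tz": 0, "ax": 0, "ay": 0, "az": 0},
  ],
)

```text
time_s: 44.35
position: [0.4772, -0.3567, 0.0924]
ee_rot: [[1.0, 0.0, 0.001], [0.0, -1.0, -0.001], [0.001, 0.001, -1.0]]
wrist_force: [-0.6, -0.3, -3.9]
grip_width: 0.728
grip_force: 67.0
```

step_arm(
  commands=[
    {"tx": 0, "ty": 0, "tz": 0, "ax": 0, "ay": 0, "az": 0},
    {"tx": 0, "ty": 0, "tz": 0, "ax": 0, "ay": 0, "az": 0},
  ],
)

```text
time_s: 44.6
position: [0.4768, -0.3564, 0.0923]
ee_rot: [[1.0, 0.0, 0.001], [0.0, -1.0, -0.001], [0.001, 0.001, -1.0]]
wrist_force: [-0.2, 0.0, -4.6]
grip_width: 0.728
grip_force: 67.0
```

step_arm(
  commands=[
    {"tx": 0, "ty": -0.04, "tz": 0.2, "ax": 0, "ay": 0, "az": 0},
    {"tx": 0, "ty": 0, "tz": 0.2, "ax": 0, "ay": 0, "az": 0},
    {"tx": 0, "ty": 0, "tz": 0.08, "ax": 0, "ay": 0, "az": 0},
    {"tx": 0, "ty": 0, "tz": 0.04, "ax": 0, "ay": 0, "az": 0},
    {"tx": 0, "ty": 0, "tz": 0.02, "ax": 0, "ay": 0, "az": 0},
    {"tx": 0, "ty": 0, "tz": 0, "ax": 0, "ay": 0, "az": 0},
    {"tx": 0, "ty": 0, "tz": 0, "ax": 0, "ay": 0, "az": 0},
  ],
)

```text
time_s: 45.48
position: [0.4766, -0.3552, 0.0782]
ee_rot: [[1.0, 0.0, 0.0], [0.0, -1.0, -0.0], [0.0, 0.0, -1.0]]
wrist_force: [-0.6, 0.0, -5.1]
grip_width: 0.728
grip_force: 67.0
```

step_arm(
  commands=[
    {"tx": 0, "ty": 0, "tz": 0.03, "ax": 0, "ay": 0, "az": 0},
    {"tx": 0, "ty": 0, "tz": 0, "ax": 0, "ay": 0, "az": 0},
    {"tx": 0, "ty": 0, "tz": 0, "ax": 0, "ay": 0, "az": 0},
  ],
)

```text
time_s: 45.85
position: [0.4767, -0.3552, 0.0778]
ee_rot: [[1.0, 0.0, 0.0], [0.0, -1.0, -0.0], [0.0, 0.0, -1.0]]
wrist_force: [-0.5, -0.9, 1.2]
grip_width: 0.728
grip_force: 67.4
```

Touching the saucer. I'll release, rise, and pull back so the top camera is clear.

step_arm(
  commands=[
    {"tx": 0, "ty": 0, "tz": 0, "ax": 0, "ay": 0, "az": 0},
    {"tx": 0, "ty": 0, "tz": 0, "ax": 0, "ay": 0, "az": 0},
    {"tx": 0, "ty": 0, "tz": 0, "ax": 0, "ay": 0, "az": 0},
    {"tx": 0, "ty": 0, "tz": 0, "ax": 0, "ay": 0, "az": 0},
    {"tx": 0, "ty": 0, "tz": -0.4, "ax": 0, "ay": 0, "az": 0},
    {"tx": 0, "ty": 0, "tz": -1, "ax": 0, "ay": 0, "az": 0},
    {"tx": 0, "ty": 0, "tz": -1, "ax": 0, "ay": 0, "az": 0},
    {"tx": 0, "ty": 0, "tz": -1, "ax": 0, "ay": 0, "az": 0},
  ],
  fingers=85,
)

```text
time_s: 46.85
position: [0.4766, -0.3552, 0.1638]
ee_rot: [[1.0, 0.0, 0.0], [0.0, -1.0, -0.001], [0.0, 0.001, -1.0]]
wrist_force: [0.1, -1.0, -0.8]
grip_width: 0.999
grip_force: 0.0
```

step_arm(
  commands=[
    {"tx": 0, "ty": 0, "tz": -1, "ax": 0, "ay": 0, "az": 0},
    {"tx": 0, "ty": 0, "tz": -1, "ax": 0, "ay": 0, "az": 0},
    {"tx": -0.8, "ty": 0.8, "tz": 0, "ax": 0, "ay": 0, "az": 0},
    {"tx": -0.8, "ty": 0.8, "tz": 0, "ax": 0, "ay": 0, "az": 0},
    {"tx": -0.8, "ty": 0.8, "tz": 0, "ax": 0, "ay": 0, "az": 0},
    {"tx": -0.8, "ty": 0.8, "tz": 0, "ax": 0, "ay": 0, "az": 0},
    {"tx": -0.8, "ty": 0.8, "tz": 0, "ax": 0, "ay": 0, "az": 0},
    {"tx": -0.8, "ty": 0.8, "tz": 0, "ax": 0, "ay": 0, "az": 0},
  ],
)

```text
time_s: 47.85
position: [0.356, -0.4757, 0.2131]
ee_rot: [[1.0, 0.0, 0.0], [0.0, -1.0, -0.001], [0.0, 0.001, -1.0]]
wrist_force: [0.7, 0.2, 0.2]
grip_width: 0.997
grip_force: 0.0
```

step_arm(
  commands=[
    {"tx": -0.8, "ty": 0.8, "tz": 0, "ax": 0, "ay": 0, "az": 0},
    {"tx": -0.8, "ty": 0.8, "tz": 0, "ax": 0, "ay": 0, "az": 0},
    {"tx": -0.8, "ty": 0.8, "tz": 0, "ax": 0, "ay": 0, "az": 0},
    {"tx": -0.8, "ty": 0.8, "tz": 0, "ax": 0, "ay": 0, "az": 0},
    {"tx": 0, "ty": 0, "tz": 0, "ax": 0, "ay": 0, "az": 0},
    {"tx": 0, "ty": 0, "tz": 0, "ax": 0, "ay": 0, "az": 0},
  ],
)

```text
time_s: 48.6
position: [0.277, -0.5544, 0.2126]
ee_rot: [[1.0, 0.0, 0.0], [0.0, -1.0, 0.001], [0.0, -0.001, -1.0]]
wrist_force: [0.5, 0.1, -0.8]
grip_width: 0.997
grip_force: 0.0
```

```bash
python3 - <<'E'
from h import *
im=snap("top","topF.png"); s=snap("scene","sceneF.png"); hsv=cv2.cvtColor(im,cv2.COLOR_BGR2HSV)
nw=(hsv[...,1]<60)&(hsv[...,2]>120)
for n,uv,rad in(("s",(153,219),30),("m",(302,153),35),("l",(457,227),42)):
    print("saucer",n,circ(ray("top",blob(nw,uv,rad),.010)))
g=im.min(2)
for n,p,z,R,lo in(("js",(.4786,.3418),.065,.02,222),("jm",(.6384,.0042),.083,.026,222),("jl",(.4767,-.3552),.103,.032,218)):
    uv=proj("top",[[*p,z]])[0]; b=blob((g>lo)&(g<247),tuple(int(v) for v in uv.round()),int(R/.0021)+3)
    print(n,circ(ray("top",b,z),R-.0005))
im=cv2.resize(im,None,fx=4,fy=4,interpolation=cv2.INTER_CUBIC); o=[]
for p,h,R,Rs in(((.4786,.3418),.065,.02,.052),((.6384,.0042),.083,.026,.0635),((.4767,-.3552),.103,.032,.075),((.4075,-.2023),.06,.04,0.036)):
    for z,q in((h,R),(.01,Rs)): cv2.polylines(im,[(proj("top",np.c_[p[0]+q*np.cos(th),p[1]+q*np.sin(th),0*th+z])*4+1.5).astype(int)],True,(0,0,255),1)
    x,y=(proj("top",[[*p,.03]])[0]*4).astype(int); o.append(im[y-145:y+145,x-145:x+145])
cv2.imwrite("pics/F.png",np.vstack([np.hstack(o[:2]),np.hstack(o[2:])]))
E
```

```text
saucer s (array([0.4786, 0.3418, 0.0511]), np.float64(0.00063))
saucer m (array([0.6385, 0.0042, 0.0629]), np.float64(0.00062))
saucer l (array([ 0.4767, -0.3552,  0.0742]), np.float64(0.00065))
js (array([0.4782, 0.3411, 0.0182]), np.float64(0.0019))
jm (array([0.6377, 0.0037, 0.0242]), np.float64(0.00167))
jl (array([ 0.4764, -0.3547,  0.0305]), np.float64(0.00133))
```

View pics/F.png

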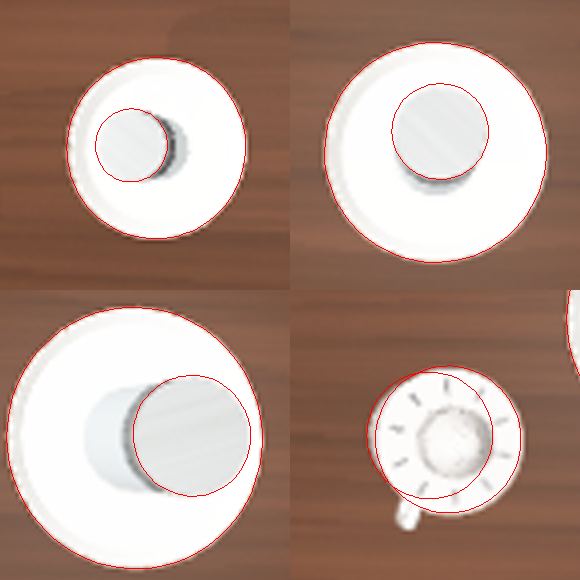

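View pics/sceneF.png

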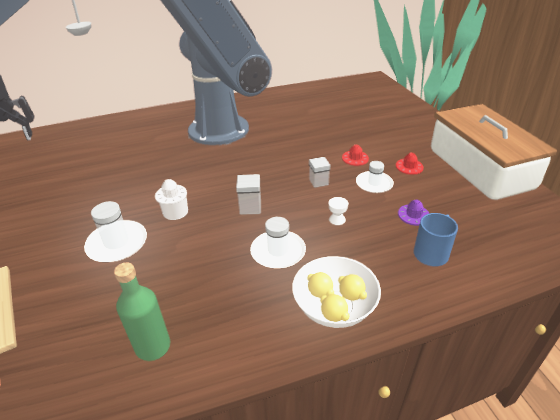

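The crops show all three jars centred within about 1 mm on their own saucers, which have not moved. The reamer is seated on the cup at scene (172,190). Handing in.

```bash
python3 -c "
from workcell import r
print(r.job_done())"
```

```text
the job is handed in; nothing more can be done
None
```

The job is handed in: the squeezer top is back on its white cup, and each round jar stands upright on the saucer of its own size, centred to within about 1 mm by the final camera check.

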